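# Open the peg jar for washing day

## Robot

A 7-joint arm with a two-finger parallel gripper is mounted at the origin on a cart in front of the work surface, level with it; the furniture and walls round the work are solid. World frame = base frame: x ahead of the robot, y to its left, z up, the work surface at z = 0. Lengths are in m, angles in rad, forces in N, time in s.
With the tool pointing down it reaches from about 0.4 to 0.85 m from the base axis. Payload 10.4 kg.
Tool frame: the origin (TCP) lies between the finger pads; the fingertips stand 17 mm ahead of it and the grasp point (between the pads) lies 2 mm behind it; z points along the fingers, y is the line along which they close (so a half turn about z gives the same grasp; the last joint's range is limited). The gripper opens to 85 mm and grips with 20 to 120 N. Pads are 22 mm wide; open, the fingers measure 114 mm over their backs; the gripper's body (76 mm by 85 mm) begins 54 mm behind the grasp point. The pads swing forward as they close: fully open they stand 13 mm farther back than shut.
Start: joints at [1.268, 0.332, -0.065, 1.46, 0.022, 1.35, -0.088], TCP at [0.173, -0.601, 0.248] pointing down, gripper open.
Joint ranges: [-2.6, 2.6], [-0.5, 2.12], [-1.47, 1.34], [0.16, 2.42], [-1.27, 4.41], [0.06, 2.06], [-2.6, 2.6]. Speed limits (rad/s): [2.22, 2.22, 2.79, 2.79, 3.14, 3.14, 3.14].

## Interface

Orientations are given as a unit quaternion [x, y, z, w].
In Python, from workcell import readout, imaging, manip gives the robot as it stands. The module is installed in compiled form; this text tells all that it offers.
- The arm moves only by the shell command python3 -m crank 'ROWS' [OPENING] [FORCE]. ROWS is JSON, a list of rows, each a list of 4 numbers: the shift along the tool's x, y, z as a fraction of full scale, then the turn about the tool's z as a fraction of full scale. In form: [[x, y, z, yaw], ...]. A call has 1 to 5 rows; each row is the pose to reach, as a shift and turn from the pose commanded when the call began, along the tool's axes at that moment; what a row does not reach only later rows make up. Full scale, the value 1, is 400 mm for a shift and 60 degrees for a turn. A row lasts 1/12 s, in which the tool goes at most 41.7 mm and 7.16 degrees, less where a joint would pass 70% of its speed; a pose out of reach is approached as far as the arm can. A call with a number of a shift or a turn outside -1 to 1 is refused whole. A call with a gripper value outside its range is refused whole. OPENING is the gripper command: -1 is shut, 1 is fully open, values between are in proportion, set as the call begins (- or left out, the last holds). The fingers move at their own pace and stop on an object; FORCE is the grip in N (left out, the last holds). Time passes only in rows, so rows that repeat a pose let the fingers close. It gives the time, the measured TCP pose, the force, the opening and the grip force at its end, in the units of the state.
- readout.get_obs(): the state, without advancing time (a new reading comes with each control period).
- imaging.camera(name): name is "scene" or "top"; returns a dict with "color" (400x640x3 uint8, red, green, blue), "fx", "fy", "cx", "cy" (pixels), "k1" (the pictures are not rectified: a ray, as slopes to the right and down, at radius r is drawn at 1 + k1 r^2 times it, then the intrinsics apply), "rvec" (rotation vector, rad) and "tvec" (3), from world to camera coordinates, as OpenCV has them. Camera axes: x right, y down, z forward; pixel columns grow to the right and rows downward; lengths in m; the calibration is good to about 2 mm. A picture is of the moment at which its call begins. There is no depth.
- manip.hand_in(): hands the job in; it is judged then, once.
The state is a dict: "clock": time; "joint_pos": joint angles; "joint_velocities": joint speeds; "tau": joint torques, N m; "position": TCP position; "ee_rot": TCP orientation; "ft_force": force on the tool from outside, world axes, zero at the start; "torque": the same for the moment, N m; "grip_width": opening from 0.0 (shut) to 1.0 (fully open); "grasp_force": force on a finger pad.
Only numpy, scipy, OpenCV 4.12 (cv2) and the standard library are available. Lean on these libraries where they do the work, as an engineer would, in place of code of your own. Each camera call takes 0.05 s, during which the arm holds its last target. There are 200 camera calls.

## Task

Get the clothes-peg jar ready for the washing: before touching its stopper, roll the jar round on its swivel foot with a fingertip against its side until the dark label faces the front edge of the worktop, on your side. Then ease the stopper out by rocking it, leaning it clearly first to the left and then to the right while it is still in the neck, and set it down gently, upright in the middle of the slate coaster. Last, drop the stray clothes peg into the open jar; the label must still face front at the end, and leave the timer, the dropper bottle and the dark blue cup alone.

Things in the scene. Friction and masses are not known exactly. Their poses are not given: they have to be found in the camera images.
- stand: Fixed round wooden swivel foot, 120 mm across, 10 mm high, under the white ceramic peg jar; origin at the centre of its underside on the worktop, z up, x away from the robot, y to its left. The jar turns on the vertical axis through this origin. The jar's rim is 101 mm above this origin, its inner floor 17 mm.
- jar (a joint): The jar's turn about the vertical (rad): grows anticlockwise seen from above; the label faces front at 0 and at 6.28. A straight-sided round white crock, 108 mm across, wall 6 mm, inside 96 mm across. It only turns, freely either way past the back, with light friction (0.025 N m), and stays where it is left; it cannot tip or lift off.
- label (a point): Centre of the jar's only label, a dark patch 56 mm wide, 46 mm high with a picture of a wooden peg, on the jar's side, 55 mm from the jar's axis, 57 mm above the worktop; a small dark mark stands above it near the rim. The label faces front when this point lies straight on the robot's side (-x) of the jar's axis.
- lean_ref (a point): Only a reference direction on the jar's axis at rim height, nothing to see: its z axis leans 45 degrees from the vertical to the robot's left (+y). The stopper's lean to the left or right is judged against it.
- stopper_knob (a point): Centre of the stopper's round knob, 36 mm across, 30 mm high (its lower end, on the flange, is 15 mm below this point, the plug's foot 44 mm below); z is the stopper's own upward axis. Seated in the jar, this point is 123 mm above the worktop.
- stopper: The stopper, about 0.12 kg; origin at the centre of the plug's foot, z up along its axis. A cork plug 22 mm long, tapering from 90 mm down to 78 mm across at the foot, under a wooden flange 101 mm across and 7 mm thick that rests on the jar's rim, with the knob on top. About 3 mm of play at each side of the plug in the neck.
- slate: Loose rectangular dark slate coaster, 88 x 120 x 8 mm (120 mm along its own y), lying flat; origin at the centre of its underside.
- peg_mid (a point): Centre of the stray wooden clothes peg, 72 mm long (along its own y), 15 mm wide (its x) and 12 mm high, lying flat on the worktop.
- peg: The same clothes peg; origin at the centre of its underside.
- timer: Bystander: round red and white kitchen timer, 64 mm across, 47 mm high; origin at the centre of its underside.
- dropper_bottle: Bystander: small brown dropper bottle, 34 mm across, 102 mm high; origin at the centre of its underside.
- blue_cup: Bystander: dark blue espresso cup with a handle, 63 x 86 x 50 mm; origin at the centre of its underside.

How it is judged:
By the outcome, as a careful person would: the job done as asked, in the order asked, and still so for the second after the job is handed in, with the robot touching nothing.
It also fails if it takes over 72 s, if anything falls off the work surface, if the arm or the gripper's body presses on something with over 40 N, if the wrist force passes 120 N, or if a joint passes its speed limit or range.

## Working session

There is one attempt and no reset: what is moved stays moved. The work goes in short steps, Python scripts to look and compute and a shell command to move; the robot and the scene stay as the last step left them, time stands still between calls to the robot, and variables do not carry over. Pictures are saved under pics/ and viewed, at most 10 in all, crops included, and the job is handed in when it is done.

```bash
mkdir -p pics; cat > h.py <<'E'
import numpy as np, cv2
from scipy.spatial.transform import Rotation as R
from workcell import readout, imaging, manip
def cam(n,save=None):
    c=imaging.camera(n)
    if save: cv2.imwrite('pics/'+save,c['color'][...,::-1])
    return c
def prm(c):
    K=np.array([[c['fx'],0,c['cx']],[0,c['fy'],c['cy']],[0,0,1.]]);D=np.array([c['k1'],0,0,0.])
    return K,D,np.array(c['rvec'],float),np.array(c['tvec'],float)
def px(c,P):
    K,D,r,t=prm(c); return cv2.projectPoints(np.array(P,float).reshape(-1,1,3),r,t,K,D)[0][:,0]
def at(c,uv,z):
    K,D,r,t=prm(c); q=cv2.undistortPoints(np.array(uv,float).reshape(-1,1,2),K,D)[:,0]
    M=cv2.Rodrigues(r)[0]; d=np.c_[q,np.ones(len(q))]@M; o=-M.T@t
    return o+d*((z-o[2])/d[:,2])[:,None]
E
python3 - <<'E'
from h import *
for n in('scene','top'):
    c=cam(n,n+'0.png'); print(n,c['fx'],c['k1'],-cv2.Rodrigues(np.array(c['rvec']))[0].T@c['tvec'])
o=readout.get_obs(); print({k:np.round(v,3) for k,v in o.items()}); print(R.from_quat(o['ee_rot']).as_matrix().round(3))
E
```

```text
scene 403.8805040081187 -0.018262384040579626 [6.38346241e-04 6.35747893e-01 9.78660498e-01]
top 518.7150161214291 -0.1694712659178105 [ 0.36680201 -0.08810721  1.47792407]
{'clock': np.float64(0.1), 'joint_pos': array([ 1.268,  0.333, -0.065,  1.461,  0.022,  1.35 , -0.088]), 'joint_velocities': array([-0.001, -0.002, -0.001, -0.003,  0.   ,  0.001, -0.   ]), 'tau': array([ 0.0000e+00, -6.2675e+01,  4.9000e-02, -3.9243e+01,  1.6000e-02,
        7.0000e-03, -0.0000e+00]), 'position': array([ 0.173, -0.6  ,  0.248]), 'ee_rot': array([ 0.99 ,  0.139, -0.   , -0.001]), 'ft_force': array([-0.194,  0.082,  0.459]), 'torque': array([ 0.016, -0.   ,  0.026]), 'grasp_force': np.float64(0.0), 'grip_width': np.float64(1.0)}
[[ 0.961  0.276 -0.   ]
 [ 0.276 -0.961  0.001]
 [-0.    -0.001 -1.   ]]
```

View pics/scene0.png

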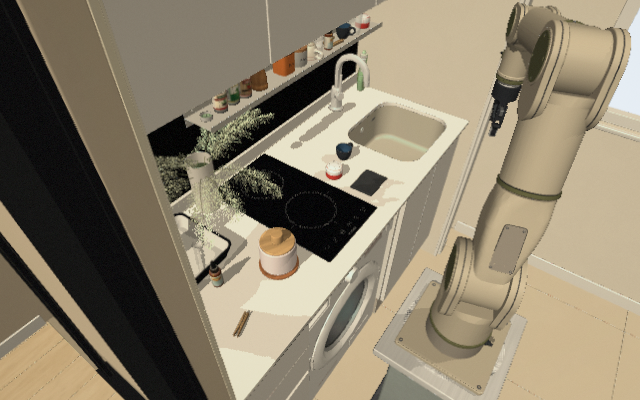

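View pics/top0.png

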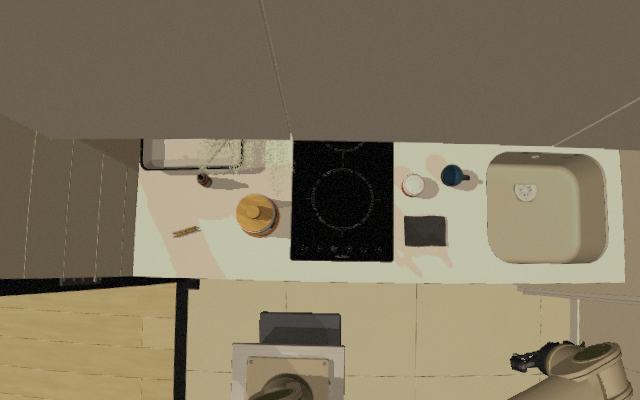

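The scene view shows the jar at about (278,255), the peg at (242,322), the slate at (368,181) and no label on the visible side. In the top view the knob is at (254,211), the slate at (425,231) and the peg at (186,231). Next I'll measure these and zoom in on the jar.

```bash
python3 - <<'E'
from h import *
c=cam('top'); s=cam('scene')
print('knob top',at(c,[[253,211]],.138), at(s,[[278,237]],.138))
g=c['color'].astype(int); 
m=(g.max(2)<75).astype(np.uint8); m[:, :398]=0; m[:,455:]=0; m[:205]=0; m[255:]=0
cnt=max(cv2.findContours(m,0,1)[0],key=cv2.contourArea); r=cv2.minAreaRect(cnt); print(r); print('slate',at(c,cv2.boxPoints(r),.008),at(c,[r[0]],.008))
h=g[220:245,165:210]; m=np.zeros(g.shape[:2],np.uint8); m[220:245,165:210]=((h[...,0]-h[...,2]>45)&(h[...,0]<200)).astype(np.uint8)
cnt=max(cv2.findContours(m,0,1)[0],key=cv2.contourArea); r=cv2.minAreaRect(cnt); print(r); print('peg',at(c,cv2.boxPoints(r),.012),at(c,[r[0]],.012))
print('timer',at(c,[[413,185]],.04),'cup',at(c,[[452,176]],.05),'bottle',at(c,[[203,178]],.1),'edge',at(c,[[257,279]],0), 'left/right',at(c,[[135,230],[290,230]],0))
A=cv2.resize(c['color'][165:265,160:300],None,fx=4,fy=4,interpolation=2);B=cv2.resize(s['color'][215:290,230:330],None,fx=4,fy=4,interpolation=2)
o=np.zeros((700,560,3),np.uint8);o[:400]=A;o[400:,:400]=B
cv2.imwrite('pics/z1.png',cv2.resize(o,None,fx=.85,fy=.85)[...,::-1])
E
```

```text
knob top [[0.5109151  0.09125051 0.138     ]] [[0.49788699 0.10113689 0.138     ]]
((424.0, 230.5), (29.0, 40.0), 90.0)
slate [[ 0.51809866 -0.32316914  0.008     ]
 [ 0.51991324 -0.43914537  0.008     ]
 [ 0.43676881 -0.43845267  0.008     ]
 [ 0.43535771 -0.32317978  0.008     ]] [[ 0.47743871 -0.38071894  0.008     ]]
((182.93060302734375, 231.17794799804688), (5.1899847984313965, 24.33924102783203), 72.6459732055664)
peg [[0.45815221 0.34568481 0.012     ]
 [0.4806242  0.27816357 0.012     ]
 [0.46649524 0.27298802 0.012     ]
 [0.44401006 0.34040071 0.012     ]] [[0.46234378 0.30921289 0.012     ]]
timer [[ 0.6029807  -0.34392489  0.04      ]] cup [[ 0.62921944 -0.45373607  0.05      ]] bottle [[0.60279785 0.23684052 0.1       ]] edge [[0.33177166 0.09228911 0.        ]] left/right [[0.46303343 0.45731283 0.        ]
 [0.473113   0.00172479 0.        ]]
```

View pics/z1.png

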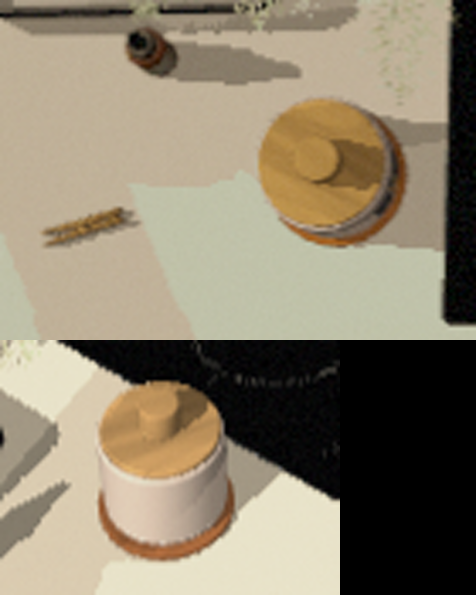

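The zoom shows the knob top at crop (317,160), the flange centre at about (324,163), and part of the dark label on the jar's lower right at (388,200). So the label faces right and slightly front (+70 to 90°). The jar therefore has to turn clockwise.

```bash
cat >> h.py <<'E'
AX=np.array([0.509,0.0935])
def unwrap(c,ax=AX,zs=(.03,.04,.05,.06,.07,.08,.09),step=5):
    # phi: direction anticlockwise from front(-x)
    ph=np.arange(-120,181,step); out=[]
    g=cv2.cvtColor(c['color'],cv2.COLOR_RGB2GRAY).astype(np.float32)
    C=-cv2.Rodrigues(np.array(c['rvec']))[0].T@c['tvec']
    for p in ph:
        a=np.radians(p); n=np.array([-np.cos(a),-np.sin(a)])
        P=[[*(ax+.0545*n),z] for z in zs]
        vis=np.dot(C[:2]-ax,n)>.06
        if vis: out.append((int(p),[int(v) for v in cv2.remap(g,px(c,P).astype(np.float32).reshape(1,-1,2),None,1)[0]]))
    return out
E
python3 - <<'E'
from h import *
c=cam('top');s=cam('scene')
print(at(c,[[255.4,212.9]],.108),at(c,[[253.2,212.06]],.138))
print('scene knob',at(s,[[230+159/3.4,215+(391-340)/3.4]],.138), 'flange',at(s,[[230+160/3.4,215+(435-340)/3.4]],.105))
print('proj flange in scene',px(s,[[*AX,.108],[*AX,.138]]), px(c,[[*AX,.108],[*AX,.138]]))
for r in unwrap(c): print(*r)
print('scene')
for r in unwrap(s,step=10): print(*r)
E
```

```text
[[0.50916869 0.08865964 0.108     ]] [[0.50814501 0.09063237 0.138     ]]
scene knob [[0.5169444 0.0833188 0.138    ]] flange [[0.5056    0.0986973 0.105    ]]
proj flange in scene [[277.24107775 240.55370655]
 [276.63961515 233.496279  ]] [[253.59383932 212.9291633 ]
 [252.1190457  211.71379193]]
-20 [109, 108, 107, 112, 113, 116, 116]
-15 [110, 112, 111, 109, 108, 107, 108]
-10 [108, 108, 110, 111, 112, 111, 109]
-5 [111, 109, 107, 107, 108, 108, 107]
0 [112, 111, 109, 106, 104, 103, 100]
5 [97, 102, 106, 107, 104, 101, 97]
10 [83, 86, 90, 96, 99, 100, 99]
15 [84, 88, 93, 99, 102, 102, 102]
20 [85, 90, 94, 97, 99, 100, 96]
25 [85, 91, 98, 102, 103, 101, 94]
30 [86, 92, 98, 103, 103, 100, 96]
35 [90, 96, 100, 102, 102, 97, 90]
40 [85, 93, 100, 105, 102, 94, 87]
45 [86, 92, 99, 103, 101, 91, 84]
50 [78, 75, 72, 68, 63, 58, 64]
55 [68, 58, 45, 39, 39, 47, 61]
60 [67, 56, 44, 38, 40, 49, 63]
65 [63, 52, 40, 35, 34, 48, 64]
70 [67, 55, 45, 39, 48, 60, 68]
75 [68, 65, 62, 62, 63, 58, 63]
80 [73, 71, 66, 58, 53, 55, 63]
85 [63, 59, 56, 56, 57, 66, 77]
90 [55, 48, 41, 42, 50, 61, 76]
95 [4
[... 165 characters left out ...]
1, 75, 81, 86, 87, 87, 93]
125 [84, 83, 83, 89, 93, 96, 95]
scene
-120 [174, 181, 177, 188, 190, 191, 188]
-110 [195, 198, 198, 198, 197, 197, 197]
-100 [204, 204, 203, 205, 204, 204, 202]
-90 [207, 207, 207, 207, 207, 207, 208]
-80 [207, 207, 207, 207, 207, 207, 208]
-70 [203, 203, 204, 203, 205, 205, 206]
-60 [195, 196, 196, 197, 198, 198, 199]
-50 [184, 185, 185, 185, 186, 186, 187]
-40 [175, 175, 175, 173, 173, 174, 174]
-30 [162, 161, 163, 163, 153, 154, 157]
-20 [141, 145, 146, 147, 146, 135, 135]
-10 [140, 132, 132, 131, 133, 130, 116]
0 [113, 125, 125, 125, 126, 122, 104]
10 [106, 120, 121, 121, 122, 120, 108]
20 [91, 102, 108, 110, 123, 124, 109]
30 [77, 81, 127, 147, 145, 138, 132]
```

```bash
sed -i 's/^AX=.*/AX=np.array([0.508,0.091])/' h.py
python3 -m crank '[[0.054,-0.067,0,0],[0.108,-0.134,0,0],[0.162,-0.201,0,0],[0.215,-0.268,0,0],[0.269,-0.335,0,0]]' -1 20
python3 -m crank '[[0.054,-0.067,0,0],[0.108,-0.134,0,0],[0.162,-0.201,0,0],[0.215,-0.268,0,0],[0.269,-0.335,0,0]]'
python3 -m crank '[[0.054,-0.067,0,0],[0.108,-0.134,0,0],[0.162,-0.201,0,0],[0.215,-0.268,0,0],[0.269,-0.335,0,0]]'
python3 -m crank '[[0.054,-0.067,0,0],[0.108,-0.134,0,0],[0.162,-0.201,0,0],[0.215,-0.268,0,0],[0.269,-0.335,0,0]]'
for i in 1 2 3 4; do python3 -m crank '[[0,0,0,-0.119],[0,0,0,-0.238],[0,0,0,-0.356],[0,0,0,-0.475],[0,0,0,-0.475]]'; done
python3 - <<'E'
from h import *
o=readout.get_obs(); x=R.from_quat(o['ee_rot']).as_matrix()[:,0]; print(o['joint_pos'].round(2),np.degrees(np.arctan2(x[1],x[0])))
E
```

```text
clock: 0.72
position: [0.2394, -0.4406, 0.2483]
ee_rot: [0.99, 0.139, -0.0, 0.0]
ft_force: [0.1, -0.4, 0.6]
grip_width: 0.3
grasp_force: 0.0
clock: 1.13
position: [0.3057, -0.2821, 0.2484]
ee_rot: [0.99, 0.139, -0.0, 0.0]
ft_force: [0.7, 0.2, 0.4]
grip_width: -0.001
grasp_force: 0.0
clock: 1.55
position: [0.3721, -0.1236, 0.2485]
ee_rot: [0.99, 0.139, 0.0, 0.0]
ft_force: [0.8, -0.4, 1.5]
grip_width: 0.0
grasp_force: 0.0
clock: 1.97
position: [0.4386, 0.035, 0.2486]
ee_rot: [0.99, 0.139, 0.0, 0.0]
ft_force: [1.2, -0.6, -0.9]
grip_width: -0.0
grasp_force: 0.0
clock: 2.38
position: [0.4382, 0.0334, 0.2483]
ee_rot: [0.924, 0.382, -0.0, 0.0]
ft_force: [0.0, 0.1, 0.7]
grip_width: -0.003
grasp_force: 0.0
clock: 2.8
position: [0.4382, 0.0333, 0.2484]
ee_rot: [0.803, 0.596, 0.0, 0.0]
ft_force: [-0.5, -0.3, 0.8]
grip_width: 0.001
grasp_force: 0.0
clock: 3.22
position: [0.4382, 0.0333, 0.2483]
ee_rot: [0.633, 0.774, -0.0, 0.0]
ft_force: [-0.3, 0.4, -1.0]
grip_width: -0.004
grasp_force: 0.0
clock: 3.63
position: [0.4383, 0.0333, 0.2483]
ee_rot: [0.424, 0.906, -0.0, 0.0]
ft_force: [-0.6, 0.4, 0.1]
grip_width: 0.007
grasp_force: 0.0
[ 0.62 -0.06 -0.76  1.89 -0.04  1.3   0.57] 129.8591814775227
```

```bash

python3 -m crank '[[0,0,0.1,0],[0,0,0.2,0],[0,0,0.3,0],[0,0,0.4,0],[0,0,0.4,0]]' 
python3 -m crank '[[0,0.02,0,0],[0,0.035,0,0],[0,0.04,0,0],[0,0.04,0,0]]' | grep -E "pos|ft"
for i in 1 2 3 4; do python3 -m crank '[[0,0.005,0,0],[0,0.005,0,0]]'| grep -E "pos|ft"; done
```

```text
clock: 4.05
position: [0.4338, 0.033, 0.0823]
ee_rot: [0.427, 0.904, -0.002, -0.005]
ft_force: [-1.9, -0.8, -0.5]
grip_width: 0.001
grasp_force: 0.0
position: [0.4526, 0.0443, 0.0906]
ft_force: [-0.6, 0.8, -0.2]
position: [0.4528, 0.045, 0.0893]
ft_force: [-0.2, -0.7, 0.1]
position: [0.4539, 0.0462, 0.0886]
ft_force: [0.4, 0.2, -0.4]
position: [0.4553, 0.0476, 0.0884]
ft_force: [-0.1, -0.3, 0.1]
position: [0.4568, 0.049, 0.0883]
ft_force: [-0.7, 0.5, 0.0]
```

```bash

for i in 1 2 3 4 5; do python3 -m crank '[[0,0.0025,0,0],[0,0.0025,0,0]]'| grep -E "pos|ft"; done
```

```text
position: [0.4575, 0.0495, 0.0883]
ft_force: [-0.2, -0.3, 0.6]
position: [0.4583, 0.0501, 0.0883]
ft_force: [0.4, -0.1, 0.0]
position: [0.4589, 0.0507, 0.0883]
ft_force: [-0.5, -0.6, -0.5]
position: [0.4591, 0.0508, 0.0882]
ft_force: [-3.8, -2.9, 3.2]
position: [0.4592, 0.0508, 0.088]
ft_force: [-7.5, -5.1, 6.7]
```

```bash

python3 -m crank '[[0,-0.015,0,0],[0,-0.015,-0.02,0],[0,-0.015,-0.0375,0],[0,-0.005,-0.0375,0],[0,-0.005,-0.0375,0]]' | grep -E "pos|ft"
for i in 1 2 3 4 5; do python3 -m crank '[[0,0.0025,0,0],[0,0.0025,0,0]]'| grep -E "pos|ft"; done
```

```text
position: [0.4596, 0.0507, 0.1041]
ft_force: [-1.1, -1.6, 0.2]
position: [0.4594, 0.0512, 0.1031]
ft_force: [-2.8, -2.6, 3.5]
position: [0.4596, 0.0514, 0.1029]
ft_force: [-7.1, -4.8, 5.8]
position: [0.4597, 0.0515, 0.1026]
ft_force: [-10.3, -6.5, 7.9]
position: [0.4598, 0.0516, 0.1025]
ft_force: [-13.6, -8.5, 11.0]
position: [0.4599, 0.0517, 0.1023]
ft_force: [-16.1, -11.6, 14.3]
```

```bash

python3 -m crank '[[0,-0.004,0,0],[0,-0.004,0,0]]' | grep -E "pos|ft"
python3 -m crank '[[0.018,0.001,0,0.117],[0.036,0.0044,0,0.233],[0.053,0.010,0,0.35],[0.070,0.0174,0,0.467],[0.085,0.027,0,0.583]]' | grep -E "pos|ft"
python3 -m crank '[[0,0,0,0]]' | grep -E "pos|ft"
python3 - <<'E'
from h import *
for r in unwrap(cam('top')): print(*r)
E
```

```text
position: [0.4596, 0.0516, 0.1023]
ft_force: [-10.4, -6.0, 4.6]
position: [0.4455, 0.0861, 0.1023]
ft_force: [-11.9, -1.3, 6.3]
position: [0.4455, 0.0876, 0.1024]
ft_force: [-11.1, 2.0, 3.7]
-20 [153, 159, 159, 144, 130, 116, 108]
-15 [151, 151, 152, 152, 157, 161, 148]
-10 [130, 137, 145, 148, 149, 151, 152]
-5 [132, 120, 113, 119, 118, 129, 141]
0 [153, 153, 152, 154, 139, 126, 119]
5 [136, 144, 150, 153, 153, 154, 154]
10 [67, 76, 84, 101, 121, 131, 140]
15 [79, 79, 76, 74, 74, 70, 68]
20 [66, 67, 69, 70, 76, 87, 89]
25 [80, 74, 66, 55, 41, 41, 43]
30 [81, 83, 81, 71, 55, 41, 38]
35 [85, 88, 87, 83, 78, 72, 70]
40 [79, 78, 79, 82, 88, 97, 87]
45 [82, 83, 86, 90, 92, 84, 73]
50 [79, 77, 77, 77, 74, 68, 64]
55 [80, 76, 69, 59, 48, 41, 46]
60 [82, 80, 72, 62, 51, 47, 51]
65 [80, 76, 67, 57, 47, 46, 52]
70 [79, 74, 68, 64, 57, 53, 53]
75 [79, 77, 74, 78, 83, 90, 93]
80 [82, 87, 92, 96, 97, 99, 101]
85 [84, 88, 90, 94, 98, 99, 99]
90 [82, 83, 87, 90, 92, 92, 92]
95 [80, 84, 86, 87, 88, 89, 91]
100 [81, 82, 83, 85, 88, 90, 90]
105 [81, 85, 86, 88, 88, 89, 91]
110 [84, 87, 87, 86, 85, 89, 96]
115 [83, 81, 83, 87, 89, 84, 85]
120 [84, 84, 79, 79, 90, 96, 92]
125 [80, 87, 91, 88, 89, 97, 99]
```

```bash

python3 -m crank '[[0.018,0.001,0,0.117],[0.036,0.0044,0,0.233],[0.053,0.010,0,0.35],[0.070,0.0174,0,0.467],[0.085,0.027,0,0.583]]' | grep -E "pos|ft"
python3 -m crank '[[0.018,0.001,0,0.117],[0.0233,0.0018,0,0.15],[0.0233,0.0018,0,0.15]]' | grep -E "pos|ft"
python3 -m crank '[[0,-0.02,0,0],[0,-0.06,0,0],[0,-0.1,-0.08,0],[0,-0.1,-0.18,0],[0,-0.1,-0.25,0]]' | grep -E "pos|ft"
python3 -m crank '[[-0.1,-0.05,-0.05,0],[-0.2,-0.05,-0.1,0],[-0.3,-0.05,-0.1,0],[-0.4,-0.05,-0.1,0],[-0.4,-0.05,-0.1,0]]' 1| grep -E "pos|ft"
python3 - <<'E'
from h import *
c=cam('top');s=cam('scene')
for r in unwrap(c): print(*r)
for r in unwrap(s,step=5): print(*r)
A=cv2.resize(c['color'][165:265,200:300],None,fx=4,fy=4,interpolation=2);B=cv2.resize(s['color'][215:290,230:330],None,fx=4,fy=4,interpolation=2)
o=np.zeros((400,800,3),np.uint8);o[:,:400]=A;o[:300,400:]=B
cv2.imwrite('pics/z2.png',o[...,::-1])
E
```

```text
position: [0.4526, 0.1234, 0.1023]
ft_force: [-14.6, 7.7, 5.9]
position: [0.4585, 0.1327, 0.1025]
ft_force: [-11.3, 11.4, 3.2]
position: [0.4289, 0.1553, 0.2057]
ft_force: [1.4, -0.7, 0.7]
position: [0.3106, 0.0381, 0.2432]
ft_force: [1.3, -0.9, 0.3]
-20 [107, 109, 103, 98, 98, 101, 106]
-15 [106, 101, 101, 105, 103, 97, 92]
-10 [111, 112, 107, 101, 94, 91, 96]
-5 [107, 107, 108, 109, 112, 104, 93]
0 [107, 105, 103, 101, 97, 91, 91]
5 [95, 93, 94, 96, 97, 98, 93]
10 [88, 81, 72, 68, 70, 75, 81]
15 [77, 72, 67, 61, 53, 44, 43]
20 [77, 74, 69, 60, 51, 45, 42]
25 [80, 78, 74, 66, 52, 44, 43]
30 [79, 79, 77, 69, 56, 44, 41]
35 [83, 87, 91, 92, 90, 83, 79]
40 [80, 82, 89, 97, 103, 105, 105]
45 [77, 80, 89, 97, 102, 105, 107]
50 [77, 82, 90, 98, 103, 104, 104]
55 [83, 87, 93, 98, 102, 104, 105]
60 [82, 86, 91, 97, 102, 104, 104]
65 [84, 86, 90, 94, 99, 101, 102]
70 [76, 82, 89, 96, 99, 100, 101]
75 [81, 81, 84, 91, 96, 99, 98]
80 [82, 86, 89, 91, 93, 95, 95]
85 [79, 81, 86, 92, 96, 95, 94]
90 [79, 83, 86, 88, 91, 91, 90]
95 [77, 80, 83, 86, 86, 86, 88]
100 [78, 80, 81, 82, 84, 84, 85]
105 
[... 675 characters left out ...]
 198, 198]
-55 [188, 189, 190, 190, 191, 193, 192]
-50 [182, 183, 184, 185, 187, 186, 185]
-45 [177, 178, 178, 179, 180, 180, 179]
-40 [172, 173, 174, 172, 174, 175, 171]
-35 [164, 159, 153, 152, 157, 160, 169]
-30 [157, 66, 53, 64, 69, 81, 156]
-25 [152, 80, 54, 53, 53, 57, 141]
-20 [138, 78, 50, 50, 48, 56, 140]
-15 [143, 96, 45, 46, 49, 52, 125]
-10 [126, 101, 70, 90, 88, 66, 98]
-5 [110, 109, 77, 87, 104, 67, 72]
0 [104, 108, 77, 81, 88, 78, 55]
5 [95, 116, 57, 50, 72, 47, 64]
10 [80, 94, 60, 46, 46, 45, 68]
15 [80, 85, 58, 61, 76, 69, 85]
20 [80, 77, 79, 126, 137, 133, 134]
25 [84, 95, 125, 154, 153, 152, 153]
30 [100, 123, 149, 154, 152, 152, 150]
35 [118, 150, 154, 154, 152, 153, 115]
```

View pics/z2.png

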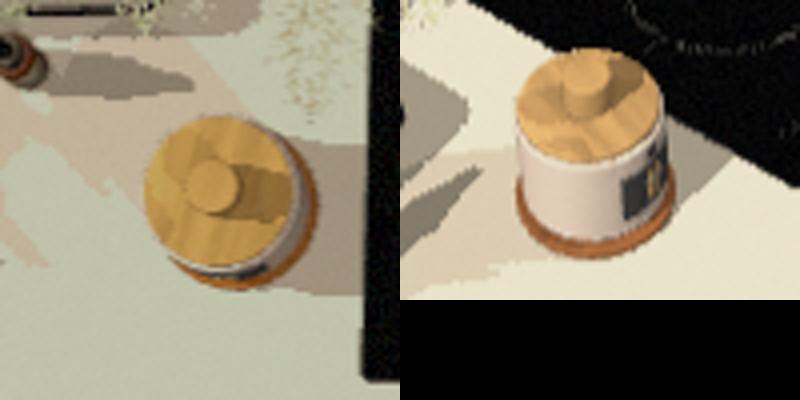

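The top crop shows the label's right edge at the lower front of the jar, at about (262,270). The scene crop shows the label with its peg picture on the front right side, at about (650,185). The two views disagree by a few degrees, so I'll fit the axis in each camera.

```bash
cat >> h.py <<'E'
def fit_axis(c,circ=((.108,.0505),(.006,.060)),x0=AX,span=.012):
    # best-contrast placing of flange circle and the near half of the foot circle
    g=cv2.GaussianBlur(c['color'],(0,0),.7).astype(np.float32)
    C=-cv2.Rodrigues(np.array(c['rvec']))[0].T@c['tvec']; d=C[:2]-x0; pc=np.arctan2(d[1],d[0]); best=[]
    for dx in np.arange(-span,span+1e-6,.001):
        for dy in np.arange(-span,span+1e-6,.001):
            a=x0+[dx,dy]; s=0
            for z,r in circ:
                th=pc+np.radians(np.arange(-180,180,4) if z>.05 else np.arange(-80,81,4))
                q=[np.c_[a[0]+(r+e)*np.cos(th),a[1]+(r+e)*np.sin(th),np.full(len(th),z)] for e in(-.002,.002)]
                v=[cv2.remap(g,px(c,k).astype(np.float32).reshape(1,-1,2),None,1)[0] for k in q]
                s+=np.mean(np.minimum(np.linalg.norm(v[0]-v[1],axis=1),60))
            best.append((s,*a))
    best.sort(reverse=True); return np.array(best[:5])
E
python3 - <<'E'
from h import *
for n in('top','scene'):
    c=cam(n); b=fit_axis(c); print(n,b.round(4)); ax=b[:3,1:].mean(0)
    for r in unwrap(c,ax,zs=(.05,.057,.064,.09),step=2):
        if -50<r[0]<50: print(*r)
E
```

```text
top [[9.95124e+01 5.11000e-01 9.20000e-02]
 [9.91038e+01 5.11000e-01 9.30000e-02]
 [9.84984e+01 5.10000e-01 9.20000e-02]
 [9.84410e+01 5.12000e-01 9.30000e-02]
 [9.82724e+01 5.10000e-01 9.30000e-02]]
-22 [105, 107, 105, 124]
-20 [92, 101, 107, 115]
-18 [74, 85, 97, 105]
-16 [82, 75, 76, 110]
-14 [86, 83, 77, 109]
-12 [81, 83, 82, 99]
-10 [86, 83, 80, 89]
-8 [98, 89, 84, 81]
-6 [112, 102, 92, 77]
-4 [91, 98, 101, 77]
-2 [86, 81, 85, 79]
0 [90, 85, 82, 79]
2 [95, 91, 86, 77]
4 [93, 94, 91, 78]
6 [85, 88, 88, 78]
8 [67, 73, 79, 77]
10 [54, 59, 64, 81]
12 [47, 48, 53, 82]
14 [50, 48, 47, 78]
16 [49, 48, 48, 76]
18 [45, 43, 44, 78]
20 [39, 39, 45, 78]
22 [41, 39, 41, 76]
24 [45, 42, 41, 75]
26 [46, 40, 38, 77]
28 [44, 38, 41, 78]
30 [56, 53, 49, 81]
32 [74, 67, 59, 81]
34 [90, 89, 86, 100]
36 [99, 100, 101, 105]
38 [104, 106, 106, 107]
40 [105, 105, 105, 109]
42 [103, 104, 105, 108]
44 [102, 103, 104, 110]
46 [101, 103, 105, 108]
48 [101, 103, 103, 107]
scene [[1.122384e+02 5.100000e-01 9.600000e-02]
 [1.118435e+02 5.100000e-01 9.500000e-02]
 [1.117491e+02 5.090000e-01 9.500000e-02]
 [1.1
[... 348 characters left out ...]
, 156]
-26 [70, 74, 76, 151]
-24 [55, 55, 55, 155]
-22 [55, 54, 54, 149]
-20 [54, 53, 52, 140]
-18 [53, 52, 52, 143]
-16 [50, 50, 50, 146]
-14 [48, 48, 48, 137]
-12 [46, 46, 47, 133]
-10 [45, 45, 48, 133]
-8 [46, 47, 51, 122]
-6 [55, 57, 62, 114]
-4 [78, 95, 89, 103]
-2 [100, 116, 118, 87]
0 [92, 97, 108, 73]
2 [79, 86, 100, 60]
4 [77, 84, 93, 55]
6 [80, 83, 88, 55]
8 [81, 81, 86, 68]
10 [69, 71, 83, 92]
12 [55, 61, 78, 93]
14 [45, 53, 68, 92]
16 [44, 55, 58, 93]
18 [44, 56, 48, 98]
20 [42, 51, 43, 102]
22 [45, 47, 45, 104]
24 [45, 44, 47, 109]
26 [49, 50, 47, 115]
28 [58, 65, 60, 123]
30 [70, 78, 71, 130]
32 [82, 87, 82, 136]
34 [93, 90, 88, 135]
36 [100, 94, 95, 134]
38 [100, 95, 103, 122]
```

The corrected fits agree: the label centre sits at about +2 to +3°, which is good, and the axis is at about (0.510, 0.094). Next is the knob.

```bash

python3 -m crank '[[0,0,0,-0.119],[0,0,0,-0.238],[0,0,0,-0.356],[0,0,0,-0.475],[0,0,0,-0.59]]'>/dev/null
python3 -m crank '[[0,0,0,-0.06],[0,0,0,-0.06]]'
cat >> h.py <<'E'
def go(p,ang=None):
    o=readout.get_obs(); M=R.from_quat(o['ee_rot']).as_matrix(); x=M[:,0]; a=np.degrees(np.arctan2(x[1],x[0]))
    d=np.array(p)-o['position']; print('t',o['clock'],'x ang',a.round(1),'d',d.round(4),'rows xyz',(M.T@d/.4).round(4),'yaw',None if ang is None else ((a-ang)/60).round(3),'F',o['ft_force'].round(1),'j7',o['joint_pos'][6].round(2),'grip',o['grip_width'],o['grasp_force'])
E
python3 -c "
from h import *
go([.51,.094,.2],90)"
```

```text
clock: 10.13
position: [0.3142, 0.0429, 0.243]
ee_rot: [0.705, 0.709, -0.0, -0.0]
ft_force: [-0.2, 0.3, 0.2]
grip_width: 1.004
grasp_force: 0.0
t 10.1333 x ang 90.4 d [ 0.1958  0.0511 -0.043 ] rows xyz [0.1245 0.4904 0.107 ] yaw 0.006 F [-0.2  0.3  0.2] j7 -0.1 grip 1.0037548281765358 0.0
```

```bash

python3 -m crank '[[0.025,0.1,0.02,0.006],[0.05,0.2,0.04,0.006],[0.075,0.3,0.06,0.006],[0.1,0.4,0.085,0.006],[0.125,0.49,0.107,0.006]]' >/dev/null
python3 -m crank '[[0,0,0,0],[0,0,0.06,0],[0,0,0.12,0],[0,0,0.177,0],[0,0,0.177,0]]' 
python3 -m crank '[[0,0,0,0],[0,0,0,0],[0,0,0,0]]' 
python3 -c "
from h import *
go([.51,.094,.129],90)
c=cam('top');s=cam('scene')
A=cv2.resize(c['color'][165:265,200:300],None,fx=4,fy=4,interpolation=2);B=cv2.resize(s['color'][200:300,230:330],None,fx=4,fy=4,interpolation=2)
cv2.imwrite('pics/z3.png',np.hstack([A,B])[...,::-1])"
```

```text
clock: 10.97
position: [0.5073, 0.0924, 0.125]
ee_rot: [0.709, 0.705, -0.002, -0.003]
ft_force: [-0.6, -0.3, -0.8]
grip_width: 0.998
grasp_force: 0.0
clock: 11.22
position: [0.5107, 0.0924, 0.1313]
ee_rot: [0.709, 0.705, 0.001, 0.001]
ft_force: [-0.2, -0.4, 0.6]
grip_width: 1.002
grasp_force: 0.0
t 11.2167 x ang 89.7 d [-0.0007  0.0016 -0.0023] rows xyz [ 0.004  -0.0018  0.0058] yaw -0.005 F [-0.2 -0.4  0.6] j7 -0.37 grip 1.0024138866002965 0.0
```

View pics/z3.png

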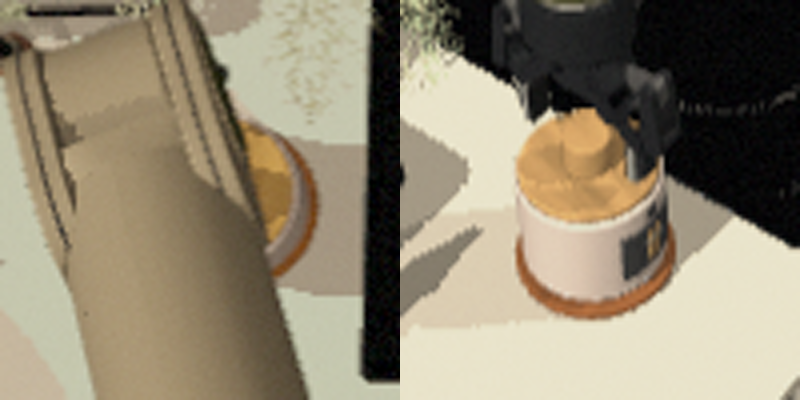

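The scene crop shows the fingers straddling the knob, which is at (590,150), and the label still facing the front. Closing the gripper now.

```bash

python3 -m crank '[[0.002,0,0,0],[0.004,0,0,0],[0.004,0,0,0],[0.004,0,0,0],[0.004,0,0,0]]' -1 30 >/dev/null
python3 -m crank '[[0,0,0,0],[0,0,0,0]]'
python3 -m crank '[[0,0,-0.01,0],[0,0,-0.02,0],[0,0,-0.02,0]]'
python3 -m crank '[[0.01,0,0,0],[0.02,0,0,0],[0.03,0,0,0],[0.03,0,0,0]]'
python3 -c "
from h import *
go([.51,.094,.129],90)
s=cam('scene')
cv2.imwrite('pics/z4.png',cv2.resize(s['color'][210:290,230:330],None,fx=5,fy=5,interpolation=2)[...,::-1])"
```

```text
clock: 11.9
position: [0.5101, 0.0935, 0.1301]
ee_rot: [0.709, 0.705, 0.0, 0.0]
ft_force: [-0.6, 0.3, 3.7]
grip_width: 0.41
grasp_force: 29.8
clock: 12.15
position: [0.5097, 0.0935, 0.1382]
ee_rot: [0.709, 0.705, -0.0, 0.0]
ft_force: [-0.3, -0.1, -0.9]
grip_width: 0.409
grasp_force: 30.6
clock: 12.48
position: [0.5117, 0.1016, 0.139]
ee_rot: [0.71, 0.704, -0.001, 0.003]
ft_force: [2.4, -15.9, 9.3]
grip_width: 0.41
grasp_force: 32.1
t 12.4833 x ang 89.5 d [-0.0017 -0.0076 -0.01  ] rows xyz [-0.0189 -0.0043  0.025 ] yaw -0.008 F [  2.4 -15.9   9.3] j7 -0.4 grip 0.4104462665647907 32.09351062774658
```

View pics/z4.png

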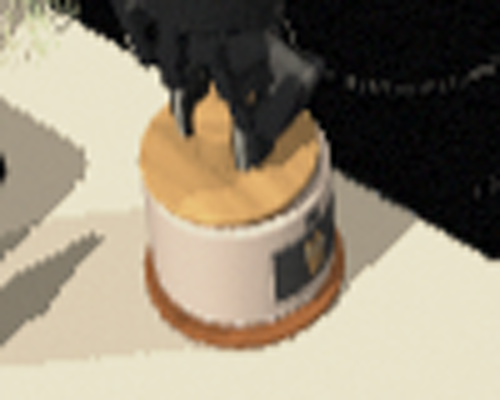

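The scene crop shows the gripper holding the knob, with the stopper lifted a little and the flange at about (230,160). I'll lean it further left and estimate the lean from the flange ellipse.

```bash
cat >> h.py <<'E'
def lean(dz=-.007):
    o=readout.get_obs(); k0=o['position']+[0,0,dz]; c=cam('scene'); g=cv2.GaussianBlur(c['color'],(0,0),.6).astype(np.float32); res=[]
    th=np.radians(np.arange(0,360,4)); cs,sn=np.cos(th)[:,None],np.sin(th)[:,None]
    def ring(k,a,r,h):
        n=np.array([0,np.sin(a),np.cos(a)]);e=np.array([0,np.cos(a),-np.sin(a)]);return k-h*n+r*(cs*np.array([1,0,0])+sn*e)
    for a in range(-30,31,2):
        b=0
        for dx in np.arange(-.004,.0041,.002):
            for dy in np.arange(-.004,.0041,.002):
              for dzz in (-.003,0,.003):
                k=k0+[dx,dy,dzz]
                v=[cv2.remap(g,px(c,ring(k,np.radians(a),r,.015)).astype(np.float32).reshape(1,-1,2),None,1)[0] for r in(.0485,.053)]
                b=max(b,np.mean(np.minimum(np.linalg.norm(v[0]-v[1],axis=1),60)))
        res.append((round(float(b),1),a))
    print('lean(+left)',sorted(res,reverse=True)[:6])
E
python3 -c "
from h import *
lean()"
python3 -m crank '[[0.01,0,-0.004,0],[0.02,0,-0.007,0],[0.02,0,-0.007,0]]'
python3 -c "
from h import *
lean()"
```

```text
lean(+left) [(45.4, 0), (45.1, 2), (44.3, -2), (43.9, 4), (43.2, 6), (43.1, 20)]
clock: 12.83
position: [0.5118, 0.1093, 0.1421]
ee_rot: [0.71, 0.704, -0.001, 0.003]
ft_force: [2.1, -17.7, 12.1]
grip_width: 0.407
grasp_force: 33.4
lean(+left) [(44.0, 12), (43.9, 14), (43.7, 16), (43.7, 10), (43.4, 20), (43.3, 18)]
```

```bash

python3 -m crank '[[0.01,0,-0.003,0],[0.01,0,-0.003,0],[0.01,0,-0.003,0]]'
python3 -c "
from h import *
lean()
s=cam('scene')
cv2.imwrite('pics/z5.png',cv2.resize(s['color'][210:290,230:330],None,fx=5,fy=5,interpolation=2)[...,::-1])"
```

```text
clock: 13.13
position: [0.5119, 0.1133, 0.1433]
ee_rot: [0.71, 0.704, -0.001, 0.003]
ft_force: [1.8, -16.0, 12.8]
grip_width: 0.411
grasp_force: 33.9
lean(+left) [(39.9, 16), (39.8, 30), (39.8, 28), (39.7, 18), (39.6, 26), (39.5, 24)]
```

View pics/z5.png

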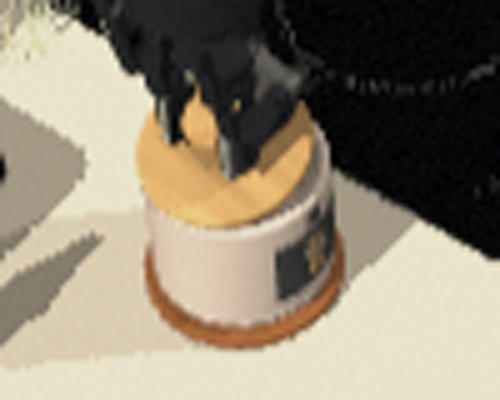

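The crop shows the flange clearly leaning left: its right side at (300,170) is lifted off the rim with a gap showing, and the plug is still in the neck. Now the lean to the right.

```bash

python3 -m crank '[[-0.02,0,0.003,0],[-0.04,0,0.005,0],[-0.06,0,0.0075,0],[-0.075,0,0.0075,0],[-0.075,0,0.0075,0]]'
python3 -c "
from h import *
lean()"
python3 -m crank '[[-0.015,0,0,0],[-0.025,0,0,0],[-0.035,0,0,0],[-0.044,0,0,0],[-0.044,0,0,0]]'
python3 -c "
from h import *
lean()"
```

```text
clock: 13.65
position: [0.5116, 0.0936, 0.1415]
ee_rot: [0.707, 0.707, 0.005, -0.001]
ft_force: [1.3, 19.3, 12.2]
grip_width: 0.411
grasp_force: 35.2
lean(+left) [(46.0, 6), (45.9, 8), (45.5, 12), (45.5, 10), (45.5, 0), (45.3, 4)]
clock: 14.12
position: [0.5126, 0.08, 0.1438]
ee_rot: [0.706, 0.708, 0.008, -0.001]
ft_force: [-3.8, 29.5, 29.1]
grip_width: 0.41
grasp_force: 54.2
lean(+left) [(49.0, 0), (48.9, -2), (48.7, -4), (48.5, 2), (47.8, 4), (46.9, -6)]
```

```bash

python3 -m crank '[[-0.005,0,-0.008,0],[-0.01,0,-0.012,0],[-0.015,0,-0.012,0],[-0.02,0,-0.012,0],[-0.02,0,-0.012,0]]'
python3 -c "
from h import *
lean()
s=cam('scene')
cv2.imwrite('pics/z6.png',cv2.resize(s['color'][210:290,230:330],None,fx=5,fy=5,interpolation=2)[...,::-1])"
```

```text
clock: 14.58
position: [0.5124, 0.0719, 0.1481]
ee_rot: [0.706, 0.708, 0.008, -0.001]
ft_force: [-2.3, 29.4, 26.2]
grip_width: 0.415
grasp_force: 51.0
lean(+left) [(50.7, -6), (50.5, -4), (50.1, -8), (49.8, -2), (48.1, 0), (47.5, -10)]
```

View pics/z6.png

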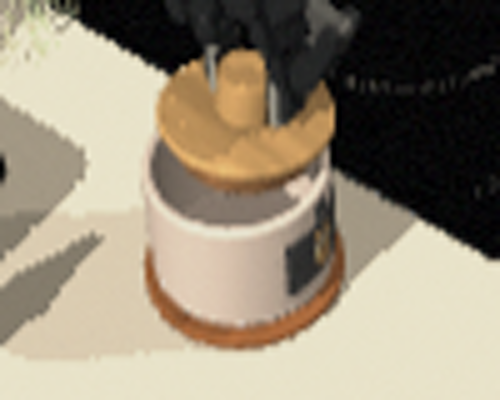

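The crop shows the stopper leaning right: its left side at (165,100) is well lifted, and the right side of the plug is still in the neck at (300,185). The label has drifted slightly right, so I'll fit the lean more freely.

```bash
cat >> h.py <<'E'
from scipy.optimize import differential_evolution
def lean2(two=True,nocam=False):
    o=readout.get_obs(); k0=o['position']-[0,0,.007]; c=cam('scene'); g=cv2.GaussianBlur(c['color'],(0,0),.6).astype(np.float32)
    th=np.radians(np.arange(0,360,4)); cs,sn=np.cos(th)[:,None],np.sin(th)[:,None]
    def cost(p):
        M=R.from_euler('xy',[-p[3],p[4]]).as_matrix(); k=k0+p[:3]; s=0
        for z,r,sel in ((-.015,.0505,slice(None)),(.015,.018,slice(None))):
            v=[cv2.remap(g,px(c,k+np.c_[q*cs,q*sn,np.full(len(cs),z)]@M.T).astype(np.float32).reshape(1,-1,2),None,1)[0] for q in(r-.0022,r+.0022)]
            s-=np.mean(np.minimum(np.linalg.norm(v[0]-v[1],axis=1),60))*(1 if z<0 else .4)
        return s
    b=differential_evolution(cost,[(-.006,.006),(-.006,.006),(-.015,.012),(-.5,.5),(-.12,.12)],seed=1,maxiter=60,popsize=12)
    print('off mm',(b.x[:3]*1e3).round(1),'lean left',np.degrees(b.x[3]).round(1),'lean away',np.degrees(b.x[4]).round(1),b.fun)
E
python3 -c "
from h import *
lean2()"
```

```text
off mm [ 6.   4.6 -3.2] lean left -2.3 lean away 2.0 -65.20731353759766
```

```bash

python3 -m crank '[[0,0,0,0],[-0.008,0,0,0],[-0.015,0,0,0],[-0.015,0,0,0]]' - 20
python3 -c "
from h import *
lean()
lean2()
s=cam('scene')
cv2.imwrite('pics/z7.png',cv2.resize(s['color'][205:285,230:330],None,fx=6,fy=6,interpolation=2)[...,::-1])"
```

```text
clock: 15.07
position: [0.5134, 0.0649, 0.1495]
ee_rot: [0.706, 0.708, 0.008, 0.001]
ft_force: [-4.1, 25.6, 37.3]
grip_width: 0.407
grasp_force: 55.1
lean(+left) [(48.2, -8), (47.0, -6), (46.3, -10), (45.6, -4), (44.2, -2), (42.3, 0)]
off mm [ 5.9  6.  -3.5] lean left -6.5 lean away -0.5 -66.82627868652344
```

View pics/z7.png

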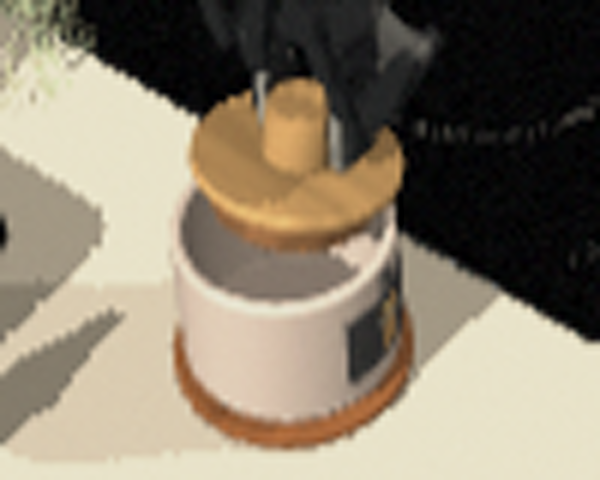

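The crop shows the stopper leaning right only about 9° and riding high: its flange is at (300,165) and much of the plug is above the rim. I'd rather have a clear right lean deep in the neck, so I'll re-centre, seat, regrip and lean right again.

```bash

python3 -m crank '[[0.03,0,0,0],[0.06,0,0,0],[0.094,0,0,0],[0.094,0,0,0],[0.094,0,0,0]]' | grep -E "pos|ft|grasp"
for i in 1 2 3; do python3 -m crank '[[0,0,0.005,0],[0,0,0.01,0],[0,0,0.01,0]]'| grep -E "pos|ft|grasp"; done
python3 -c "
from h import *
lean2()"
```

```text
position: [0.5092, 0.0939, 0.143]
ft_force: [0.5, -0.1, -1.9]
grasp_force: 50.3
position: [0.5107, 0.0927, 0.1402]
ft_force: [0.4, -1.2, 6.8]
grasp_force: 51.2
position: [0.5116, 0.0914, 0.1379]
ft_force: [-3.3, -5.6, 22.1]
grasp_force: 53.8
position: [0.5118, 0.0891, 0.1341]
ft_force: [-5.3, -14.1, 27.1]
grasp_force: 57.2
off mm [ 4.2  3.3 -9.3] lean left -4.0 lean away -4.9 -61.52781677246094
```

```bash

python3 -m crank '[[0,0,0,0],[0,0,-0.005,0],[0,0,-0.01,0],[0,0,-0.01,0],[0,0,-0.01,0]]' 0.3 20| grep -E "pos|ft|grasp|width"
python3 -m crank '[[0,0,0,0],[0,0,0,0],[0,0,0,0]]' | grep -E "pos|ft|grasp|width"
python3 -c "
from h import *
go([.51,.094,.130],90)
lean2()
s=cam('scene');c=cam('scene')
b=fit_axis(c,circ=((.006,.06),)); ax=[.510,.0955]; print(b[:2])
for r in unwrap(c,np.array(ax),zs=(.05,.057,.064,.09),step=3):
    if -40<r[0]<50: print(*r)
"
```

```text
position: [0.5096, 0.0935, 0.1354]
ft_force: [0.3, 0.7, -0.5]
grip_width: 0.654
grasp_force: 0.0
position: [0.5096, 0.0935, 0.1353]
ft_force: [-0.2, 0.4, 0.8]
grip_width: 0.652
grasp_force: 0.0
t 17.1 x ang 89.7 d [ 0.0004  0.0005 -0.0053] rows xyz [0.0012 0.001  0.0133] yaw -0.005 F [-0.2  0.4  0.8] j7 -0.37 grip 0.6519833972648899 0.0
off mm [ 3.1  1.1 -8. ] lean left -0.3 lean away -6.0 -67.7132797241211
[[60.     0.512  0.094]
 [60.     0.512  0.093]]
-39 [178, 178, 179, 181]
-36 [175, 175, 175, 178]
-33 [172, 172, 172, 174]
-30 [167, 168, 168, 169]
-27 [162, 160, 162, 166]
-24 [136, 143, 148, 160]
-21 [73, 68, 60, 157]
-18 [51, 53, 52, 148]
-15 [49, 51, 47, 142]
-12 [48, 45, 46, 134]
-9 [44, 44, 47, 128]
-6 [44, 45, 45, 130]
-3 [44, 46, 48, 125]
0 [66, 63, 69, 128]
3 [107, 102, 95, 86]
6 [95, 106, 97, 56]
9 [99, 96, 94, 53]
12 [95, 81, 84, 47]
15 [72, 71, 85, 68]
18 [62, 66, 80, 98]
21 [55, 65, 62, 99]
24 [48, 59, 48, 91]
27 [49, 51, 49, 92]
30 [65, 63, 58, 106]
33 [78, 74, 72, 124]
36 [87, 81, 75, 136]
```

```bash

python3 -m crank '[[0,0,0.007,0],[0,0,0.013,0],[0,0,0.013,0]]' >/dev/null
python3 -m crank '[[0,0,0,0],[0,0,0,0],[0,0,0,0],[0,0,0,0]]' -1 30| grep -E "pos|ft|grasp|width"
python3 -m crank '[[0,0,-0.01,0],[0,0,-0.02,0],[0,0,-0.02,0]]'| grep -E "pos|ft|grasp|width"
python3 -m crank '[[-0.01,0,0,0],[-0.02,0,0,0],[-0.03,0,0,0],[-0.03,0,0,0]]'| grep -E "pos|ft|grasp|width"
python3 -c "
from h import *
lean();lean2()"
python3 -m crank '[[-0.01,0,-0.004,0],[-0.02,0,-0.007,0],[-0.02,0,-0.007,0]]'| grep -E "pos|ft|grasp|width"
python3 -c "
from h import *
lean();lean2()"
python3 -m crank '[[-0.01,0,-0.003,0],[-0.01,0,-0.003,0],[-0.01,0,-0.003,0]]'| grep -E "pos|ft|grasp|width"
python3 -c "
from h import *
lean();lean2()"
```

```text
position: [0.512, 0.0918, 0.1327]
ft_force: [-1.5, -8.0, 19.8]
grip_width: 0.41
grasp_force: 47.7
position: [0.51, 0.0934, 0.1388]
ft_force: [1.8, -2.2, 2.0]
grip_width: 0.41
grasp_force: 46.2
position: [0.5116, 0.0845, 0.1396]
ft_force: [6.6, 10.0, 2.1]
grip_width: 0.411
grasp_force: 34.5
lean(+left) [(42.8, -22), (42.6, -24), (41.6, -26), (41.2, -28), (40.8, -30), (40.4, -20)]
off mm [  1.2   5.7 -10.6] lean left 2.0 lean away -6.7 -67.87789
position: [0.5113, 0.0759, 0.1424]
ft_force: [6.1, 8.4, 4.4]
grip_width: 0.406
grasp_force: 33.5
lean(+left) [(38.5, -30), (38.0, -28), (37.8, -26), (37.2, -24), (36.5, -20), (36.5, -22)]
off mm [  3.    3.2 -10.2] lean left -14.7 lean away -3.6 -56.013946533203125
position: [0.5112, 0.0721, 0.1435]
ft_force: [5.6, 7.6, 4.1]
grip_width: 0.407
grasp_force: 33.4
lean(+left) [(34.5, -30), (33.4, -28), (32.7, -26), (31.8, -24), (30.7, -14), (30.4, -12)]
off mm [  5.7   2.1 -13.5] lean left -17.6 lean away -5.9 -55.858245849609375
```

```bash

python3 -m crank '[[0.02,0,0,0],[0.04,0,0,0],[0.06,0,0,0],[0.078,0,0,0],[0.078,0,0,0]]'| grep -E "pos|ft|grasp|width"
python3 -c "
from h import *
lean2()"
python3 -m crank '[[-0.015,0,0,0],[-0.018,0,-0.02,0],[-0.018,0,-0.06,0],[-0.018,0,-0.13,0],[-0.018,0,-0.2,0]]'| grep -E "pos|ft|grasp|width"
python3 -m crank '[[0,0,-0.05,0],[0,0,-0.05,0],[0,0,-0.05,0]]'| grep -E "clock|pos|ft|grasp|width"
python3 -c "
from h import *
lean2()
go([.477,-.381,.2],90)"
```

```text
position: [0.5111, 0.1001, 0.1432]
ft_force: [3.7, -7.1, 5.5]
grip_width: 0.41
grasp_force: 33.8
off mm [-2.2  0.9 -5.4] lean left 28.6 lean away 1.5 -57.7130241394043
position: [0.5083, 0.0936, 0.2224]
ft_force: [1.4, 0.6, -0.7]
grip_width: 0.409
grasp_force: 33.1
clock: 20.35
position: [0.5096, 0.0938, 0.243]
ft_force: [-1.1, -0.1, -1.4]
grip_width: 0.412
grasp_force: 33.1
off mm [ 5.4  5.6 -8.4] lean left -15.9 lean away -6.8 -53.58866882324219
t 20.4 x ang 89.7 d [-0.0321 -0.4745 -0.0417] rows xyz [-1.1866 -0.0744  0.1047] yaw -0.005 F [ 0.1  0.3 -2. ] j7 -0.33 grip 0.4029578267095619 33.1383490562439
```

```bash

for i in 1 2 3; do python3 -m crank '[[-0.08,-0.005,0,0],[-0.16,-0.01,0,0],[-0.24,-0.015,0,0],[-0.32,-0.02,0,0],[-0.395,-0.025,0,0]]' >/dev/null; done
python3 -m crank '[[0,0,0,0],[0,0,0,0]]'| grep -E "clock|pos|ft|grasp|width"
python3 -c "
from h import *
c=cam('scene'); g=c['color'].astype(int); m=np.zeros(g.shape[:2],np.uint8); m[165:198,345:392]=(g[165:198,345:392].max(2)<80)
cnt=max(cv2.findContours(m,0,1)[0],key=cv2.contourArea); r=cv2.minAreaRect(cnt); print(r,at(c,[r[0]],.008),px(c,[[.477,-.381,.008]]))
k=readout.get_obs()['position']; print(px(c,[k-[0,0,.1]]))
print('label/jar top'); 
t=cam('top'); b=fit_axis(t,circ=((.101,.054),(.006,.06)),x0=np.array([.51,.093])); print(b[:2].round(4))
for r in unwrap(t,np.array([.511,.0925]),zs=(.05,.057,.064,.09),step=2):
    if 26<r[0]<50: print(*r)
go([.477,-.381,.1],90)
lo=t['color']
o=np.hstack([cv2.resize(c['color'][120:220,300:420],(480,400),interpolation=2),cv2.resize(t['color'][165:265,220:300],(320,400),interpolation=2)])
cv2.imwrite('pics/z8.png',o[...,::-1])"
```

```text
clock: 21.82
position: [0.4757, -0.3817, 0.2399]
ft_force: [-0.3, 0.0, -1.6]
grip_width: 0.413
grasp_force: 33.1
((368.6770324707031, 182.15487670898438), (21.542509078979492, 29.256420135498047), 41.18592834472656) [[ 0.47559029 -0.37859502  0.008     ]] [[368.6743046  181.64950614]]
[[372.60835993 152.67870733]]
label/jar top
[[91.4338  0.511   0.092 ]
 [91.4045  0.512   0.092 ]]
28 [46, 44, 48, 85]
30 [49, 47, 47, 85]
32 [47, 40, 44, 87]
34 [42, 44, 49, 94]
36 [48, 47, 47, 95]
38 [56, 54, 62, 97]
40 [85, 85, 87, 106]
42 [104, 109, 108, 111]
44 [109, 110, 110, 117]
46 [109, 110, 110, 112]
48 [108, 108, 108, 115]
t 21.9167 x ang 89.8 d [-0.0002 -0.0018 -0.1408] rows xyz [-5.200e-03  2.000e-04  3.521e-01] yaw -0.004 F [ 0.9  0.5 -2.2] j7 0.56 grip 0.4096660012261824 33.12088966369629
```

View pics/z8.png

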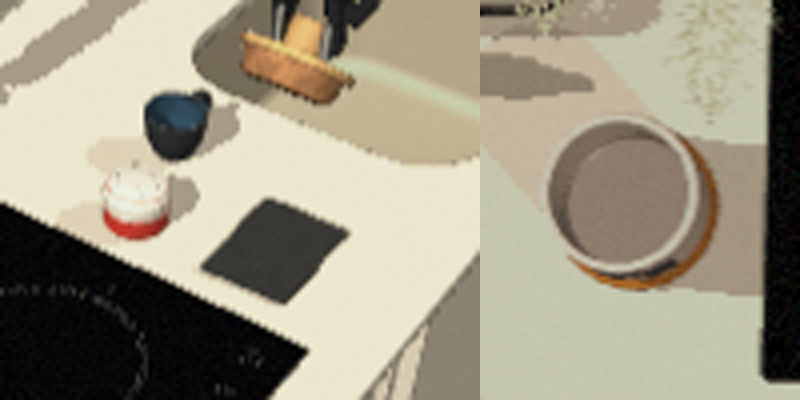

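The view shows the stopper held above the slate at about (297,65), leaning right about 17°, which confirms the right lean. Timer, cup and slate are untouched. The jar's label has crept to about +10° and will be rolled back afterwards. I'm lowering in small steps, letting the slate level the stopper in the grip.

```bash

python3 -m crank '[[0,0,0.09,0],[0,0,0.18,0],[0,0,0.27,0],[0,0,0.33,0],[0,0,0.3625,0]]' >/dev/null
python3 -m crank '[[0,0,0,0],[0,0,0,0],[0,0,0,0]]' - 20| grep -E "clock|pos|ft|grasp|width"
for i in 1 2 3 4 5 6; do python3 -m crank '[[0,0,0.003,0],[0,0,0.0075,0],[0,0,0.0075,0]]'| grep -E "pos|ft|grasp"; done
```

```text
clock: 22.58
position: [0.4785, -0.3807, 0.0994]
ft_force: [-0.2, -0.7, -1.1]
grip_width: 0.409
grasp_force: 33.2
position: [0.4776, -0.3806, 0.095]
ft_force: [0.3, 0.7, -1.4]
grasp_force: 33.2
position: [0.4772, -0.3803, 0.091]
ft_force: [0.4, 0.5, -1.6]
grasp_force: 33.2
position: [0.4771, -0.3803, 0.0879]
ft_force: [-0.4, -0.2, -2.4]
grasp_force: 33.2
position: [0.4772, -0.3803, 0.0849]
ft_force: [0.2, 1.2, -1.1]
grasp_force: 33.2
position: [0.4771, -0.3803, 0.0819]
ft_force: [-0.4, -0.5, -1.2]
grasp_force: 33.2
position: [0.4772, -0.3803, 0.0789]
ft_force: [-0.4, -0.4, -1.9]
grasp_force: 33.2
```

```bash

for i in 1 2 3 4 5; do python3 -m crank '[[0,0,0.003,0],[0,0,0.005,0],[0,0,0.005,0]]'| grep -E "pos|ft|grasp"; done
python3 -c "
from h import *
lean2()"
```

```text
position: [0.4773, -0.3803, 0.0772]
ft_force: [0.2, -0.5, -1.6]
grasp_force: 33.2
position: [0.4772, -0.3804, 0.0751]
ft_force: [0.1, -0.3, -0.7]
grasp_force: 33.2
position: [0.4772, -0.3803, 0.0731]
ft_force: [-0.2, 0.4, -1.4]
grasp_force: 33.2
position: [0.4772, -0.3803, 0.0711]
ft_force: [-0.1, -0.5, -1.6]
grasp_force: 33.2
position: [0.4775, -0.3808, 0.0707]
ft_force: [-3.8, 2.6, 10.3]
grasp_force: 34.2
off mm [ 3.6 -2.3 -6.7] lean left -5.8 lean away -6.7 -50.664024353027344
```

```bash

for i in 1 2 3 4; do python3 -m crank '[[0,0,0.003,0],[0,0,0.005,0],[0,0,0.005,0]]'| grep -E "pos|ft|grasp"; done
python3 -c "
from h import *
lean2()
s=cam('scene'); g=s['color'].astype(int)[160:200,340:395]; print((g.max(2)<80).astype(int).sum())
for z,r,n in((.037,.0505,'flange'),(.067,.018,'knob')): print(n,fit_axis(s,circ=((z,r),),x0=np.array([.477,-.38]),span=.01)[:2])"
```

```text
position: [0.4779, -0.3814, 0.0703]
ft_force: [-7.8, 4.1, 21.9]
grasp_force: 35.7
position: [0.4786, -0.3824, 0.0697]
ft_force: [-8.4, 2.7, 30.4]
grasp_force: 37.1
position: [0.4792, -0.3835, 0.0688]
ft_force: [-7.5, 0.7, 35.2]
grasp_force: 38.3
position: [0.48, -0.3843, 0.0677]
ft_force: [-6.6, 0.2, 38.4]
grasp_force: 39.3
off mm [ 4.1 -3.3 -5. ] lean left -7.1 lean away -6.2 -49.717620849609375
555
flange [[30.72902107  0.487      -0.39      ]
 [30.68877983  0.467      -0.39      ]]
knob [[39.33068466  0.482      -0.389     ]
 [39.26924896  0.481      -0.387     ]]
```

```bash

python3 -m crank '[[0,0,0,0],[0,0,0,0]]' -0.25 20| grep -E "pos|ft|grasp|width"
python3 -m crank '[[0,0,0,0],[0,0,0,0]]' -0.2 20| grep -E "pos|ft|grasp|width"
python3 -m crank '[[0,0,0,0],[0,0,0,0]]' -0.18 20| grep -E "pos|ft|grasp|width"
```

```text
position: [0.48, -0.3843, 0.0678]
ft_force: [-6.4, -0.6, 38.3]
grip_width: 0.41
grasp_force: 39.3
position: [0.48, -0.3843, 0.0677]
ft_force: [-7.2, -0.8, 38.5]
grip_width: 0.408
grasp_force: 39.3
position: [0.48, -0.3843, 0.0677]
ft_force: [-6.9, 0.0, 38.1]
grip_width: 0.413
grasp_force: 33.1
```

```bash

python3 -m crank '[[0,0,-0.02,0],[0,0,-0.04,0],[-0.015,0,-0.04,0],[-0.032,0,-0.04,0],[-0.032,0,-0.04,0]]' -1 20| grep -E "pos|ft|grasp|width"
python3 -c "
from h import *
c=cam('scene'); g=c['color'].astype(int); m=np.zeros(g.shape[:2],np.uint8); m[165:198,345:392]=(g[165:198,345:392].max(2)<80)
cv2.imwrite('pics/m.png',m*255)
go([.477,-.393,.071],90); lean2()
# lean from silhouette: wood mask principal direction of flange seen in scene
k=readout.get_obs()['position']; u=px(c,[k])[0].astype(int); print(u)
w=((g[...,0]-g[...,2]>50)).astype(np.uint8); w[:u[1]-25]=0; w[u[1]+30:]=0; w[:,:u[0]-30]=0; w[:,u[0]+30:]=0
for row in w[u[1]-15:u[1]+22, u[0]-26:u[0]+26]: print(''.join('.#'[v] for v in row))
"
```

```text
position: [0.4764, -0.3949, 0.0766]
ft_force: [-0.6, -0.2, -1.0]
grip_width: 0.415
grasp_force: 29.4
t 27.45 x ang 89.6 d [ 0.0006  0.0012 -0.0054] rows xyz [0.0029 0.0015 0.0134] yaw -0.006 F [ 0.2 -0.5 -1. ] j7 0.56 grip 0.413461689687897 29.394144415855408
off mm [ 2.7 -1.3 -2. ] lean left -5.1 lean away -5.4 -47.20683670043945
[372 165]
....................................................
....................................................
....................................................
....................................................
....................................................
....................................................
....................................................
....................................................
....................................................
....................................................
.........................#..........................
........................#####.......................
.......................#######......................
.......................########.....................
............###
[... 503 characters left out ...]
...........
...............#####################................
.................####################...............
...................##################...............
.....................##############.................
........................##########..................
..........................#######...................
............................####....................
....................................................
....................................................
....................................................
....................................................
....................................................
....................................................
```

```bash
cat >> h.py <<'E'
def sil(gripz=None):
    o=readout.get_obs(); c=cam('scene'); k0=o['position']-[0,0,.009]
    if gripz is not None: k0=np.array(gripz)
    g=c['color'].astype(int); u=px(c,[k0])[0].astype(int); x0,y0=u-[32,25]
    w=(g[...,0]-g[...,2]>50).astype(np.uint8)[y0:y0+60,x0:x0+64]; S=4
    dark=(g.max(2)<90)[y0:y0+60,x0:x0+64]
    w=cv2.resize(w,None,fx=S,fy=S,interpolation=0); dark=cv2.resize(dark.astype(np.uint8),None,fx=S,fy=S,interpolation=0)
    th=np.radians(np.arange(0,360,8)); ring=lambda r,z:np.c_[r*np.cos(th),r*np.sin(th),np.full(len(th),z)]
    parts=[np.r_[ring(.0505,-.015),ring(.0505,-.022)],np.r_[ring(.045,-.022),ring(.039,-.044)],np.r_[ring(.018,.015),ring(.018,-.015)]]
    def cost(p):
        M=R.from_euler('xy',[-p[3],p[4]]).as_matrix(); im=np.zeros_like(w)
        for q in parts:
            uv=(px(c,k0+p[:3]+q@M.T)-[x0,y0]+.5)*S
            cv2.fillConvexPoly(im,cv2.convexHull(uv.astype(np.int32)),1)
        return float(((im!=w)&~((im==1)&(dark==1))).sum())/S/S
    b=differential_evolution(cost,[(-.008,.008),(-.008,.008),(-.01,.01),(-.45,.45),(-.1,.1)],seed=2,maxiter=80,popsize=12)
    print('knob',(k0+b.x[:3]).round(4),'lean left',np.degrees(b.x[3]).round(1),'away',np.degrees(b.x[4]).round(1),'err px',b.fun,'of',w.sum()/S/S)
E
python3 -c "
from h import *
sil()"
```

```text
knob [ 0.481  -0.4008  0.0597] lean left -25.7 away -5.0 err px 71.375 of 309.0
```

```bash

python3 -m crank '[[-0.0175,0,0.005,0],[-0.0175,0,0.014,0],[-0.0175,0,0.014,0]]' | grep -E "pos|ft|grasp|width"
python3 -m crank '[[0,0,0.005,0],[0,0,0.005,0]]' | grep -E "pos|ft|grasp|width"
python3 -m crank '[[0.01,0,0.004,0],[0.019,0,0.0075,0],[0.019,0,0.0075,0]]' | grep -E "pos|ft|grasp|width"
python3 -m crank '[[0.008,0,0.004,0],[0.016,0,0.009,0],[0.016,0,0.009,0]]' | grep -E "pos|ft|grasp|width"
python3 -c "
from h import *
sil()"
```

```text
position: [0.4766, -0.4004, 0.0706]
ft_force: [-0.4, 0.4, -1.8]
grip_width: 0.409
grasp_force: 29.4
position: [0.4771, -0.3999, 0.0692]
ft_force: [-0.6, -0.1, -0.7]
grip_width: 0.41
grasp_force: 29.4
position: [0.4781, -0.3935, 0.0683]
ft_force: [-0.3, -2.4, 6.6]
grip_width: 0.412
grasp_force: 32.0
position: [0.4786, -0.3901, 0.0674]
ft_force: [-6.2, -5.5, 20.4]
grip_width: 0.413
grasp_force: 44.9
knob [ 0.4849 -0.3968  0.0513] lean left -25.5 away 3.4 err px 75.6875 of 307.0
```

```bash

python3 -m crank '[[0.006,0,0.003,0],[0.011,0,0.006,0],[0.011,0,0.006,0]]' | grep -E "pos|ft|grasp|width"
python3 -m crank '[[0.006,0,0.003,0],[0.010,0,0.006,0],[0.010,0,0.006,0]]' | grep -E "pos|ft|grasp|width"
python3 -c "
from h import *
sil()
c=cam('scene');g=c['color'].astype(int);u=[372,168]
for row in g[u[1]-15:u[1]+34, u[0]-30:u[0]+26]: print(''.join('#' if v[0]-v[2]>50 else ('@' if v.max()<80 else '.') for v in row))
"
```

```text
position: [0.4788, -0.3855, 0.066]
ft_force: [-6.8, -3.5, 29.7]
grip_width: 0.41
grasp_force: 48.6
position: [0.479, -0.3796, 0.0635]
ft_force: [-9.5, 2.7, 35.7]
grip_width: 0.414
grasp_force: 49.6
knob [ 0.4822 -0.3807  0.0569] lean left -25.4 away 1.1 err px 64.9375 of 391.0
@@@@@@@@@.....@@@@@@..@@@@@@@@@@@@@@@@@@@@..............
@@@@@@@@@.....@@@@@@@.@@@@@@@@@@@@@@@@@@@@..............
@@@@@@@@.......@@@@@@.@@@@@@@@@@@@@@@@@@@...............
@@@@@@@........@@@@@@@@@@@@@@@@@@@@@@@@@.......@........
@@@@@@@........@@@@@@@@@@@@@@@@@@@@@@@@.........@.......
@@@@@@.........@@@@@@@@@@@..@@@@@@@@@@@....@@@..@.......
@@@@@...........@@@@@@@@@@....@@@@@@@@....@@@@@@........
..................@@@@@@@......@@@@@@@....@@@@@.........
...................@@@@@@......@@@@@@@....@@@@@.........
....................@@@@@......@@@@@@@...@@@@@..........
....................@@@@@......@@@@@@@...@@@@...........
....................@..@@.......@@@@@@..@@@@............
....................@..@@###....@@@@@@@@@@@.............
....................@.@.#######.@@@@@@@@@@@.............
....................@.@#
[... 1270 characters left out ...]
................
................@@@@@@@@@@@@@@@@@@@.....................
@@................@@@@@@@@@@@@@@@@......................
@@@@.................@@@@@@@@@@@@.......................
@@@@@@.................@@@@@@@@@........................
@@@@@@@@..................@@@@@.........................
@@@@@@@@@@..................@...........................
@@@@@@@@@@@@............................................
@@@@@@@@@@@@@@..........................................
@@@@@@@@@@@@@@@@@.......................................
@@@@@@@@@@@@@@@@@@@.....................................
@@@@@@@@@@@@@@@@@@@@@...................................
@@@@@@@@@@@@@@@@@@@@@@@.................................
```

```bash
python3 -c "
from h import *
c=cam('scene'); th=np.radians(np.arange(0,360,4))
for a in (0,-5,-10,-15,-20):
    M=R.from_euler('x',-np.radians(a)).as_matrix()
    for kz in (.052,.057):
        k=np.array([.479,-.380,kz]); rg=lambda r,z:px(c,k+np.c_[r*np.cos(th),r*np.sin(th),0*th+z]@M.T)
        f=rg(.0505,-.0185); p=rg(.039,-.044); l=f[f[:,0].argmin()]; r=f[f[:,0].argmax()]; b=p[p[:,1].argmax()]; fb=f[f[:,1].argmax()]; t=rg(.018,.015).mean(0)
        print(a,kz,'L',l.round(1),'R',r.round(1),'flange bot',fb.round(1),'plug bot',b.round(1),'knobtop',t.round(1))
"
```

```text
0 0.052 L [354.7 175.6] R [382.9 177.6] flange bot [370.8 185.6] plug bot [369.5 188.8] knobtop [369.8 169.1]
0 0.057 L [354.8 174.5] R [383.1 176.5] flange bot [370.9 184.6] plug bot [369.7 187.8] knobtop [369.9 168. ]
-5 0.052 L [354.5 175.3] R [382.6 178.2] flange bot [370.6 185.1] plug bot [369.1 188.8] knobtop [369.9 168.9]
-5 0.057 L [354.6 174.2] R [382.8 177.2] flange bot [370.8 184.1] plug bot [369.2 187.7] knobtop [370.1 167.8]
-10 0.052 L [354.4 174.9] R [382.3 178.9] flange bot [372.5 184.6] plug bot [370.2 188.7] knobtop [370.1 168.7]
-10 0.057 L [354.5 173.9] R [382.5 177.9] flange bot [372.7 183.5] plug bot [370.3 187.7] knobtop [370.3 167.6]
-15 0.052 L [354.3 174.1] R [382.  179.6] flange bot [373.4 184. ] plug bot [370.5 188.6] knobtop [370.3 168.6]
-15 0.057 L [354.4 173. ] R [382.1 178.5] flange bot [373.6 182.9] plug bot [370.7 187.5] knobtop [370.4 167.5]
-20 0.052 L [354.2 173.7] R [381.6 180.6] flange bot [375.2 183.5] plug bot [371.5 188.4] knobtop [370.5 168.5]
-20 0.057 L [354.3 172.6] R [381.8 179.5] flange bot [375.4 182.4] plug bot [371.7 187.3] knobtop [370.6 167.4]
```

```bash

python3 -m crank '[[0,0,-0.005,0],[0,0,-0.008,0]]' -0.18 20| grep -E "pos|ft|grasp|width"
python3 -m crank '[[0,0,0,0],[0,0,0,0]]' -0.175 20| grep -E "pos|ft|grasp|width"
python3 -m crank '[[0,0,0,0],[0,0,0,0]]' -0.17 20| grep -E "pos|ft|grasp|width"
python3 -m crank '[[0,0,0,0],[0,0,0,0]]' -0.165 20| grep -E "pos|ft|grasp|width"
```

```text
position: [0.4786, -0.3795, 0.0642]
ft_force: [0.1, -3.0, 4.6]
grip_width: 0.414
grasp_force: 42.7
position: [0.4786, -0.3791, 0.0639]
ft_force: [-1.9, -2.3, 11.2]
grip_width: 0.411
grasp_force: 36.5
position: [0.4786, -0.3789, 0.0639]
ft_force: [-2.6, -1.3, 12.3]
grip_width: 0.414
grasp_force: 27.3
position: [0.4785, -0.3782, 0.0636]
ft_force: [-1.7, 1.3, 11.0]
grip_width: 0.415
grasp_force: 16.6
```

```bash

python3 -m crank '[[0,0,0.002,0],[0,0,0.005,0],[0,0,0.005,0]]' -0.162 20| grep -E "pos|ft|grasp|width"
python3 -m crank '[[0,0,0.003,0],[0,0,0.005,0],[0,0,0.005,0]]' | grep -E "pos|ft|grasp|width"
cat > v.py <<'E'
from h import *
c=cam('scene');g=c['color'].astype(int)
for row in g[163:190,348:392]: print(''.join('#' if v[0]-v[2]>50 else ('@' if v.max()<80 else '.') for v in row))
E
python3 v.py
```

```text
position: [0.4793, -0.3766, 0.0619]
ft_force: [-2.4, 7.0, 16.7]
grip_width: 0.418
grasp_force: 13.7
position: [0.4801, -0.3759, 0.0604]
ft_force: [-1.4, 9.3, 19.3]
grip_width: 0.421
grasp_force: 15.0
.............@@@@@......@@@@@@@....@@@@.....
.............@@@@@......@@@@@@@...@@@@......
.............@..@@.......@@@@@@@.@@@@@......
.............@..@@.......@@@@@@@@@@@@.......
.............@.@#######..@@@@@@@@@@@........
.............@..#########.@@@@@@@@@.........
...........#.@..#########.@@@@@@@@..........
........####.@.##########.@@@@@@@...........
......#######..#########..@@@@..............
.....########..#########...@@@..............
.....###################..@@@@..............
.....###################..@@@@@.............
.....###################..@@@.@@@...........
.....##################...@@###@@@@.........
......#################....#####@@@@@@......
......##########################.@@@@@@.....
......##########################.@@@@@......
......##########################.@@@@.......
......##########################@@@@........
.......#########################@@@.........
......@#######################.@@@..........
.....@@@#####################@@@@...........
....@@@@@.#################.@@@@............
...@@@@@@@.################@@@@@............
....@@@@@@@@.############.@@@@@.............
......@@@@@@@@@..######.@@@@@@..............
........@@@@@@@@@@@@@@@@@@@@@...............
```

```bash

python3 -m crank '[[0,0,0,0],[0,0,0,0]]' -0.157 20| grep -E "pos|ft|grasp|width"
python3 -m crank '[[0,0,0.003,0],[0,0,0.005,0],[0,0,0.005,0]]' -0.155 20| grep -E "pos|ft|grasp|width"
python3 -m crank '[[0,0,0,0],[0,0,0,0]]' -0.15 20| grep -E "pos|ft|grasp|width"
python3 v.py
```

```text
position: [0.4779, -0.3774, 0.0582]
ft_force: [-1.1, 0.6, -1.3]
grip_width: 0.423
grasp_force: 0.0
position: [0.477, -0.3777, 0.055]
ft_force: [0.2, 0.3, -0.3]
grip_width: 0.423
grasp_force: 0.0
position: [0.4772, -0.3778, 0.0554]
ft_force: [0.1, -0.2, 0.4]
grip_width: 0.418
grasp_force: 0.0
.............@@@@@@......@@@@@@@....@@@@@...
..............@@@@@......@@@@@@@...@@@@@....
..............@@@@@......@@@@@@@...@@@@.....
..............@.@@@.......@@@@@@..@@@@@.....
..............@.@@@.......@@@@@@@@@@@@......
..............@.@@@.......@@@@@@@@@@@.......
..............@.@@@.......@@@@@@@@@@........
...............#####......@@@@@@@@@.........
.........#############@@...@@@@@@@..........
.......#################@@.@@@@.............
......###################..@@@@.............
.....####################..@@@@.............
....#####################..@@@@@@...........
...######################..@@@@@@@@.........
...#####################...@@#@@@@@@@@......
...#####################....##.@@@@@@@@.....
...############################@@@@@@@......
..#############################@@@@@@.......
...############################@@@@@........
...############################@@@@.........
...############################@@@..........
....##########################.@@...........
.....#########################@@............
...@@.#######################@@@............
....@@######################@@@.............
.......####################@@@..............
.......###################@@@@..............
```

```bash

python3 -m crank '[[0,0,-0.005,0],[0,0,-0.005,0],[0,0,-0.005,0],[0,0,-0.005,0]]' 0.6 20| grep -E "clock|pos|ft|grasp|width"
python3 -m crank '[[0,0,-0.05,0],[0,0,-0.15,0],[0,0,-0.25,0],[0,0,-0.35,0],[0,0,-0.4,0]]' | grep -E "pos|ft|grasp|width"
python3 -m crank '[[0.1,-0.02,0,0],[0.2,-0.04,0,0],[0.3,-0.06,0,0],[0.4,-0.08,0,0],[0.5,-0.1,0,0]]' -1 | grep -E "pos|ft|grasp|width"
python3 - <<'E'
from h import *
c=cam('scene');t=cam('top')
for n,q in(('scene',c),('top',t)):
    for z,r in((.037,.0505),(.067,.018)): print(n,z,fit_axis(q,circ=((z,r),),x0=np.array([.477,-.378]),span=.02)[:3].round(4).tolist())
g=t['color'].astype(int)
for row in g[205:255,398:455]: print(''.join('#' if v[0]-v[2]>50 else ('@' if v.max()<75 else '.') for v in row))
E
```

```text
clock: 31.35
position: [0.4774, -0.3778, 0.0576]
ft_force: [0.6, 0.2, 0.2]
grip_width: 0.805
grasp_force: 0.0
position: [0.4785, -0.3786, 0.2231]
ft_force: [0.5, -0.1, 0.9]
grip_width: 0.797
grasp_force: 0.0
position: [0.4376, -0.1759, 0.2175]
ft_force: [0.4, 1.2, 0.7]
grip_width: 0.084
grasp_force: 0.0
scene 0.037 [[31.1901, 0.467, -0.358], [31.0994, 0.466, -0.358], [30.9557, 0.463, -0.358]]
scene 0.067 [[34.5623, 0.488, -0.359], [34.5113, 0.488, -0.358], [34.4873, 0.489, -0.359]]
top 0.037 [[21.8943, 0.482, -0.393], [21.8529, 0.482, -0.392], [21.8013, 0.482, -0.394]]
top 0.067 [[29.4345, 0.474, -0.38], [29.1858, 0.475, -0.38], [29.1024, 0.474, -0.379]]
.........................................................
.........................................................
.........................................................
.........................................................
.........................................................
.........................................................
.........................................................
............###########........
[... 1762 characters left out ...]
....
......########################@@@@@@@@@@@@@@@@@..........
........#####################@@@@@@@@@@@@@@@@@@..........
.........##################.@@@..........@@@@@@..........
...........##############................................
...............#######...................................
.........................................................
.........................................................
.........................................................
.........................................................
.........................................................
.........................................................
.........................................................
```

```bash
python3 - <<'E'
from h import *
t=cam('top');c=cam('scene')
g=t['color'].astype(int);w=np.zeros(g.shape[:2],np.uint8);w[205:255,385:440]=(g[...,0]-g[...,2]>50)[205:255,385:440]
cn=max(cv2.findContours(w,0,1)[0],key=cv2.contourArea);(u,r)=cv2.minEnclosingCircle(cn);print(u,r,'flange',at(t,[u],.035),cv2.fitEllipse(cn))
# slate corners right side
m=np.zeros_like(w);m[205:255,398:455]=(g.max(2)<75)[205:255,398:455];k=np.argwhere(m)
cols=np.argwhere(m.sum(0)>20);rows=np.argwhere(m[:,437:443].sum(1)>=3);print('slate right col',cols.max(),'rows',rows.min(),rows.max())
print('slate right edge',at(t,[[cols.max()+.5,231]],.008),'x ext',at(t,[[440,rows.min()-.5],[440,rows.max()+.5]],.008)[:,0])
g=c['color'].astype(int);w=np.zeros(g.shape[:2],np.uint8);w[155:200,335:395]=(g[...,0]-g[...,2]>50)[155:200,335:395]
cn=max(cv2.findContours(w,0,1)[0],key=cv2.contourArea);x,y,ww,hh=cv2.boundingRect(cn);print('scene box',x,y,ww,hh, 'pred centre col->', px(c,[[.476,-.355,.035],[.476,-.365,.035]]))
for yy in(-.35,-.355,-.36,-.365):
    th=np.radians(np.arange(0,360,4)); f=px(c,np.c_[.476+.0505*np.cos(th),yy+.0505*np.sin(th),0*th+.0335]);print(yy,f.min(0),f.max(0))
go([.476,-.357,.1],90)
E
```

```text
(414.235107421875, 229.47792053222656) 19.29188346862793 flange [[ 0.47788102 -0.34770519  0.035     ]] ((415.4538879394531, 229.36587524414062), (35.066707611083984, 35.748329162597656), 110.93519592285156)
slate right col 444 rows 217 245
slate right edge [[ 0.47681029 -0.44019113  0.008     ]] x ext [0.51829388 0.43521438]
scene box 350 170 29 23 pred centre col-> [[366.00530636 179.95575275]
 [367.43090594 178.46623787]]
-0.35 [350.98672838 171.85116132] [379.56141261 190.67155359]
-0.355 [351.73164573 171.13845674] [380.25096314 189.88250217]
-0.36 [352.47352404 170.42859495] [380.93767508 189.09675149]
-0.365 [353.21238133 169.72155947] [381.62156543 188.3142815 ]
t 32.3833 x ang 89.8 d [ 0.0376 -0.1801 -0.118 ] rows xyz [-0.4497  0.0951  0.2954] yaw -0.003 F [-0.7 -0.1 -0.3] j7 0.28 grip -0.0010859548776586266 0.0
```

```bash

python3 -m crank '[[-0.1,0.02,0,0],[-0.2,0.04,0,0],[-0.3,0.06,0.05,0],[-0.4,0.08,0.14,0],[-0.43,0.0965,0.22,0]]' 1 20 | grep -E "pos|ft|grasp|width"
python3 -m crank '[[0,0,0,0],[0,0,0.01,0],[0,0,0.025,0],[0,0,0.025,0],[0,0,0.025,0]]' | grep -E "clock|pos|ft|grasp|width"
python3 -c "
from h import *
go([.477,-.349,.0585],90)"
```

```text
position: [0.4743, -0.3523, 0.1371]
ft_force: [0.3, -0.9, 0.3]
grip_width: 0.705
grasp_force: 0.0
clock: 33.22
position: [0.4752, -0.3454, 0.1278]
ft_force: [-0.2, -0.0, -0.4]
grip_width: 1.002
grasp_force: 0.0
t 33.2167 x ang 89.8 d [ 0.0018 -0.0036 -0.0693] rows xyz [-0.0088  0.0043  0.1732] yaw -0.004 F [-0.2 -0.  -0.4] j7 0.51 grip 1.001618138249023 0.0
```

```bash

python3 -m crank '[[-0.006,0.003,0.05,0],[-0.006,0.003,0.1,0],[-0.006,0.003,0.14,0],[-0.006,0.003,0.154,0],[-0.006,0.003,0.154,0]]' | grep -E "pos|ft|grasp|width"
python3 -m crank '[[0,0,0,0],[0,0,0,0],[0,0,0,0],[0,0,0,0]]' | grep -E "pos|ft|grasp|width"
python3 -m crank '[[0,0,0,0],[0,0,0,0],[0,0,0,0],[0,0,0,0],[0,0,0,0]]' -0.1| grep -E "pos|ft|grasp|width"
python3 -m crank '[[0,0,0,0],[0,0,0,0],[0,0,0,0],[0,0,0,0]]' -1 20| grep -E "pos|ft|grasp|width"
```

```text
position: [0.4756, -0.3476, 0.0648]
ft_force: [-0.7, 1.0, 0.1]
grip_width: 1.003
grasp_force: 0.0
position: [0.4763, -0.3485, 0.066]
ft_force: [-0.0, 0.0, 0.0]
grip_width: 1.006
grasp_force: 0.0
position: [0.4762, -0.3482, 0.0651]
ft_force: [0.4, 0.2, 0.5]
grip_width: 0.449
grasp_force: 0.5
position: [0.4761, -0.3483, 0.0653]
ft_force: [1.0, 0.6, 4.6]
grip_width: 0.408
grasp_force: 20.0
```

```bash

python3 -m crank '[[0,0,-0.01,0],[0,0,-0.025,0],[0,0,-0.025,0]]' | grep -E "pos|ft|grasp|width"
python3 -m crank '[[-0.02,0,0,0],[-0.04,0.001,0,0],[-0.06,0.002,0,0],[-0.078,0.002,0,0],[-0.078,0.002,0,0]]' | grep -E "pos|ft|grasp|width"
python3 -m crank '[[0,0,0,0],[0,0,0.006,0],[0,0,0.012,0],[0,0,0.012,0]]' | grep -E "pos|ft|grasp|width"
for i in 1 2 3 4; do python3 -m crank '[[0,0,0.0025,0],[0,0,0.004,0],[0,0,0.004,0]]' | grep -E "pos|ft"; done
```

```text
position: [0.4758, -0.3485, 0.0758]
ft_force: [1.4, -0.6, -1.3]
grip_width: 0.417
grasp_force: 20.2
position: [0.4757, -0.3818, 0.0747]
ft_force: [-0.3, -0.4, -1.5]
grip_width: 0.411
grasp_force: 20.3
position: [0.4763, -0.3787, 0.0694]
ft_force: [-0.2, 0.5, -1.1]
grip_width: 0.415
grasp_force: 20.3
position: [0.4764, -0.3793, 0.0684]
ft_force: [-0.1, 0.4, -1.7]
position: [0.4764, -0.3794, 0.0668]
ft_force: [-0.9, 0.0, -2.1]
position: [0.4765, -0.3794, 0.0653]
ft_force: [-0.8, -0.1, -0.6]
position: [0.4765, -0.3795, 0.0652]
ft_force: [-5.7, 5.0, 13.8]
```

```bash

python3 -m crank '[[0,0,-0.003,0],[0,0,-0.003,0]]' | grep -E "pos|ft"
python3 -m crank '[[0,0,0,0],[0,0,0,0],[0,0,0,0]]' -0.1 | grep -E "pos|ft|width"
python3 -m crank '[[0,0,0,0],[0,0,0,0],[0,0,0,0]]' 0.6 | grep -E "pos|ft|width"
python3 -m crank '[[0,0,-0.05,0],[0,0,-0.15,0],[0,0,-0.25,0],[0,0,-0.35,0],[0,0,-0.4,0]]' >/dev/null
python3 -m crank '[[0.1,-0.02,0,0],[0.2,-0.04,0,0],[0.3,-0.06,0,0],[0.4,-0.08,0,0],[0.5,-0.1,0,0]]' -1 | grep -E "clock|pos"
python3 - <<'E'
from h import *
t=cam('top');c=cam('scene')
g=t['color'].astype(int);w=np.zeros(g.shape[:2],np.uint8);w[205:255,385:450]=(g[...,0]-g[...,2]>50)[205:255,385:450]
cn=max(cv2.findContours(w,0,1)[0],key=cv2.contourArea);e=cv2.fitEllipse(cn);print(e,'flange',at(t,[e[0]],.0335))
for row in g[208:252,398:455]: print(''.join('#' if v[0]-v[2]>50 else ('@' if v.max()<75 else '.') for v in row))
g=c['color'].astype(int);w=np.zeros(g.shape[:2],np.uint8);w[155:200,335:395]=(g[...,0]-g[...,2]>50)[155:200,335:395]
cn=max(cv2.findContours(w,0,1)[0],key=cv2.contourArea);print('scene box',cv2.boundingRect(cn))
th=np.radians(np.arange(0,360,4)); f=px(c,np.c_[.477+.0505*np.cos(th),-.38+.0505*np.sin(th),0*th+.0335]);print(f.min(0),f.max(0))
for r in unwrap(t,np.array([.511,.0925]),zs=(.05,.057,.064,.09),step=1):
    if 34<r[0]<44: print(*r)
go([.511+.085*-np.cos(.2),.0925-.085*np.sin(.2),.105],90)
E
```

```text
position: [0.4766, -0.3796, 0.0653]
ft_force: [-0.5, 1.1, 5.3]
position: [0.4765, -0.3794, 0.0648]
ft_force: [-0.6, 0.2, -0.7]
grip_width: 0.45
position: [0.4765, -0.3794, 0.0649]
ft_force: [0.4, 0.2, -0.6]
grip_width: 0.797
clock: 38.22
position: [0.4367, -0.1775, 0.2249]
((426.5273132324219, 230.78408813476562), (34.98940658569336, 35.44834899902344), 126.1247329711914) flange [[ 0.47482091 -0.38281806  0.0335    ]]
.........................................................
.........................................................
.........................................................
..@......................................................
..@......................................................
..@.......................######.........................
..@...................#############......................
..@.................#################....................
..@....@@@@........####################@@@@@.............
.@@....@@@@@@@@@@#######################.@@@@@...........
.@.....@@@@@@@@@##########################@@@@@..........
.@.....@@@@@@@@#########################
[... 1597 characters left out ...]
........################....................
........................###########......................
.........................................................
.........................................................
.........................................................
scene box (356, 166, 29, 22)
[355.17346831 167.51476786] [383.40989064 185.87324983]
35 [41, 39, 41, 87]
36 [45, 42, 41, 88]
37 [47, 45, 46, 91]
38 [54, 51, 58, 93]
39 [67, 66, 68, 95]
40 [81, 80, 82, 102]
41 [91, 91, 93, 105]
42 [96, 99, 99, 106]
43 [101, 101, 100, 108]
t 38.3167 x ang 90.1 d [-0.0096  0.2488 -0.1204] rows xyz [ 0.6219 -0.0226  0.3013] yaw 0.002 F [ 0.1 -0.8 -0.2] j7 0.28 grip -0.002207248453199946 0.0
```

```bash

python3 -m crank '[[0.08,-0.01,0,0],[0.16,-0.02,0,0],[0.24,-0.03,0,0],[0.32,-0.03,0,0],[0.4,-0.03,0,0]]' -1 20 >/dev/null
python3 -m crank '[[0.08,0,0,0],[0.16,0,0,0],[0.24,0,0,0],[0.275,0,0,0],[0.275,0,0,0]]' | grep -E "pos|ft"
python3 -m crank '[[0,0,0,0],[0,0,0.1,0],[0,0,0.2,0],[0,0,0.3,0],[0,0,0.3,0]]' | grep -E "pos|ft"
python3 -m crank '[[0,0,0,0],[0,0,0,0]]' | grep -E "pos|ft"
python3 -c "
from h import *
go([.444,.0925,.105],90)"
```

```text
position: [0.4266, 0.0943, 0.2252]
ft_force: [0.4, -0.7, 0.3]
position: [0.4227, 0.0883, 0.0988]
ft_force: [-1.1, -0.7, -0.2]
position: [0.428, 0.0904, 0.1068]
ft_force: [0.6, -0.4, 1.0]
t 39.7333 x ang 89.6 d [ 0.016   0.0021 -0.0018] rows xyz [0.0054 0.04   0.0047] yaw -0.006 F [ 0.6 -0.4  1. ] j7 -0.37 grip 0.004908868726424862 0.0
```

```bash

python3 -m crank '[[0,0.015,0,0],[0,0.03,0,0],[0,0.04,0,0],[0,0.04,0,0]]' | grep -E "pos|ft"
for i in 1 2 3 4; do python3 -m crank '[[0,0.003,0,0],[0,0.003,0,0]]'| grep -E "pos|ft"; done
```

```text
position: [0.4443, 0.0908, 0.1059]
ft_force: [-0.5, 0.6, -0.6]
position: [0.4442, 0.0908, 0.1051]
ft_force: [0.6, -0.9, -0.1]
position: [0.4449, 0.0908, 0.1048]
ft_force: [-2.5, 0.4, 1.7]
position: [0.4453, 0.0907, 0.1046]
ft_force: [-5.9, -0.2, 4.5]
position: [0.4456, 0.0908, 0.1044]
ft_force: [-11.7, 0.2, 7.3]
```

```bash

python3 -m crank '[[0.014,0.0006,0,0.083],[0.028,0.0024,0,0.167],[0.028,0.0024,0,0.167]]' | grep -E "pos|ft"
python3 -m crank '[[0,-0.02,0,0],[0,-0.05,0,0],[0,-0.05,-0.1,0],[0,-0.05,-0.2,0],[0,-0.05,-0.3,0]]' | grep -E "pos|ft"
python3 -m crank '[[-0.1,-0.04,-0.03,-0.05],[-0.2,-0.08,-0.03,-0.12],[-0.3,-0.12,-0.03,-0.167],[-0.35,-0.15,-0.03,-0.167],[-0.35,-0.15,-0.03,-0.167]]' 0 | grep -E "clock|pos|ft"
python3 - <<'E'
from h import *
t=cam('top');s=cam('scene')
for n,c,ax in(('top',t,[.511,.0925]),('scene',s,[.510,.0955])):
  print(n)
  for r in unwrap(c,np.array(ax),zs=(.05,.057,.064,.09),step=2):
    if (n=='top' and 22<r[0]<40) or (n=='scene' and (-40<r[0]<-16 or -4<r[0]<14)): print(*r)
g=t['color'].astype(int);m=np.zeros(g.shape[:2],np.uint8);m[218:248,160:212]=((g[...,0]-g[...,2]>45))[218:248,160:212]
for row in g[222:242,168:204]: print(''.join('#' if v[0]-v[2]>45 else '@' if v.max()<110 else '.' for v in row))
E
```

```text
position: [0.4465, 0.1035, 0.1043]
ft_force: [-10.6, 3.8, 4.3]
position: [0.4281, 0.1055, 0.2263]
ft_force: [2.1, 0.2, -0.1]
clock: 41.82
position: [0.3421, -0.0256, 0.2369]
ft_force: [0.7, -0.5, -0.7]
top
24 [49, 45, 45, 83]
26 [55, 48, 48, 81]
28 [68, 66, 69, 85]
30 [90, 90, 90, 91]
32 [100, 102, 103, 101]
34 [102, 103, 103, 104]
36 [103, 104, 104, 102]
38 [104, 106, 106, 104]
scene
-38 [173, 174, 175, 177]
-36 [169, 170, 171, 174]
-34 [155, 162, 168, 171]
-32 [118, 112, 117, 167]
-30 [84, 76, 75, 165]
-28 [55, 55, 56, 154]
-26 [51, 52, 52, 146]
-24 [50, 51, 50, 146]
-22 [49, 50, 49, 142]
-20 [48, 49, 48, 132]
-18 [45, 48, 48, 133]
-2 [86, 75, 84, 58]
0 [85, 83, 84, 64]
2 [92, 92, 91, 63]
4 [87, 90, 94, 78]
6 [68, 70, 83, 89]
8 [48, 58, 74, 97]
10 [44, 56, 63, 111]
12 [43, 54, 53, 115]
....................................
....................................
....................................
....................................
........................###.........
.....................#######........
..................#########.........
...............#############........
..........##################........
.......##################...........
....##################..............
....###..@.########.................
........#######.....................
......######........................
.....####...........................
....................................
....................................
....................................
....................................
....................................
```

```bash
python3 - <<'E'
from h import *
t=cam('top');s=cam('scene')
P=at(t,[[172,234.2],[196,227.8],[184,231]],.008);print(P,np.linalg.norm(P[0]-P[1]))
d=P[0]-P[1];a=np.degrees(np.arctan2(d[1],d[0]));print(a)
g=s['color'].astype(int);u=px(s,[P.mean(0)])[0];print(u)
x,y=int(u[0])-22,int(u[1])-22
for row in g[y:y+44,x:x+44]: print(''.join('#' if v[0]-v[2]>65 else '@' if v.max()<110 else '.' for v in row))
E
```

```text
[[0.453111   0.34226481 0.008     ]
 [0.47321621 0.2722641  0.008     ]
 [0.46319136 0.30716302 0.008     ]] 0.07283075503460008
106.02482523629449
[241.18468537 323.21316442]
............................................
............................................
............................................
............................................
............................................
............................................
............................................
............................................
............................................
............................................
............................................
..........................#.................
.........................####...............
........................##.##@..............
........................####.@..............
.......................##.##@...............
.......................#.###@...............
......................##@##@................
......................#####@................
.....................##.##@.................
.....................##.
[... 355 characters left out ...]
@##......................
................##@.#.......................
................#@@.#.......................
...............##@@#........................
...............#@..#@.......................
..............#...#.........................
...................@........................
............................................
............................................
............................................
............................................
............................................
............................................
............................................
............................................
............................................
```

```bash

python3 -m crank '[[0,0,0,-0.1],[0,0,0,-0.2],[0,0,0,-0.28],[0,0,0,-0.28]]' 0 40 | grep -E "pos|ft"
python3 -c "
from h import *
go([.463,.308,.16],107)"
```

```text
position: [0.3454, -0.0205, 0.2368]
ft_force: [0.9, -0.0, -0.2]
t 42.35 x ang 106.9 d [ 0.1176  0.3285 -0.0768] rows xyz [0.7007 0.5196 0.1919] yaw -0.002 F [ 0.9 -0.  -0.2] j7 0.33 grip 0.5000127858297295 0.0
```

```bash

python3 -m crank '[[0.07,0.052,0,0],[0.14,0.104,0,0],[0.21,0.156,0,0],[0.28,0.208,0,0],[0.35,0.26,0,0]]' >/dev/null
python3 -m crank '[[0.07,0.052,0.02,0],[0.14,0.104,0.06,0],[0.21,0.156,0.1,0],[0.28,0.208,0.15,0],[0.35,0.26,0.192,0]]' >/dev/null
python3 -m crank '[[0,0,0.05,0],[0,0,0.1,0],[0,0,0.15,0],[0,0,0.2,0],[0,0,0.2,0]]' | grep -E "pos|ft"
python3 -m crank '[[0,0,0,0],[0,0,0,0]]' | grep -E "pos|ft"
python3 -c "
from h import *
go([.463,.308,.02],107)"
```

```text
position: [0.4626, 0.3057, 0.0762]
ft_force: [-0.4, 0.1, -1.1]
position: [0.465, 0.307, 0.0811]
ft_force: [-0.3, 0.8, 0.1]
t 43.7667 x ang 106.5 d [-0.002   0.001  -0.0611] rows xyz [ 0.0036 -0.0042  0.1529] yaw -0.009 F [-0.3  0.8  0.1] j7 -0.61 grip 0.5001835636255008 0.0
```

```bash

python3 -m crank '[[0,-0.002,0.05,0],[0,-0.002,0.1,0],[0,-0.002,0.13,0],[0,-0.002,0.146,0],[0,-0.002,0.146,0]]' | grep -E "pos|ft"
python3 -m crank '[[0,0,0,0],[0,0,0,0],[0,0,0,0]]' | grep -E "pos|ft"
python3 -m crank '[[0,0,0,0],[0,0,0,0],[0,0,0,0],[0,0,0,0],[0,0,0,0]]' -1 30| grep -E "pos|ft|width|grasp"
```

```text
position: [0.4637, 0.3057, 0.0213]
ft_force: [0.0, -0.1, 0.1]
position: [0.4646, 0.3063, 0.0228]
ft_force: [-0.3, 0.5, -0.1]
position: [0.4643, 0.306, 0.0222]
ft_force: [-1.0, -1.1, 7.0]
grip_width: 0.16
grasp_force: 31.0
```

```bash

python3 -m crank '[[0,0,-0.05,0],[0,0,-0.14,0],[0,0,-0.24,0],[0,0,-0.34,0],[0,0,-0.44,0]]' >/dev/null
python3 -m crank '[[0,0,0,0],[0,0,0,0]]' | grep -E "pos|ft|width|grasp"
python3 -c "
from h import *
go([.511,.0935,.2],107)"
```

```text
position: [0.4649, 0.3066, 0.1999]
ft_force: [0.3, 0.0, -0.7]
grip_width: 0.159
grasp_force: 30.3
t 45.4333 x ang 106.5 d [ 4.610e-02 -2.131e-01  1.000e-04] rows xyz [-0.5435 -0.0407 -0.0007] yaw -0.008 F [ 0.3  0.  -0.7] j7 -0.53 grip 0.15903148790534882 30.332996249198914
```

```bash

python3 -m crank '[[-0.1,-0.008,0,0],[-0.2,-0.016,0,0],[-0.3,-0.024,0,0],[-0.4,-0.032,0,0],[-0.5,-0.04,0,0]]' >/dev/null
python3 -m crank '[[-0.04,0,0,0],[-0.0435,0,0,0],[-0.0435,0,0,0],[-0.0435,0,0,0]]' | grep -E "pos|ft|width|grasp"
python3 -c "
from h import *
go([.511,.0935,.088],107)"
```

```text
position: [0.5097, 0.0939, 0.1967]
ft_force: [-0.3, 0.9, -1.4]
grip_width: 0.162
grasp_force: 30.3
t 46.1833 x ang 106.6 d [ 0.0013 -0.0004 -0.1087] rows xyz [-0.002   0.0033  0.2718] yaw -0.007 F [-0.3  0.9 -1.4] j7 -0.07 grip 0.16195484001601185 30.334383845329285
```

```bash

python3 -m crank '[[0,0,0.07,0],[0,0,0.14,0],[0,0,0.2,0],[0,0,0.25,0],[0,0,0.27,0]]' | grep -E "pos|ft"
python3 -m crank '[[0,0,0,0],[0,0,0,0],[0,0,0,0]]' | grep -E "pos|ft"
python3 -m crank '[[0,0,0,0],[0,0,0,0],[0,0,0,0],[0,0,0,0]]' -0.3| grep -E "pos|ft|width|grasp"
python3 -m crank '[[0,0,-0.05,0],[0,0,-0.14,0],[0,0,-0.24,0],[0,0,-0.34,0],[0,0,-0.38,0]]' | grep -E "pos|ft"
python3 -m crank '[[-0.1,-0.1,0,0],[-0.15,-0.19,0,0],[-0.2,-0.28,0,0],[-0.25,-0.37,0,0],[-0.27,-0.4,0,0]]' >/dev/null
python3 -m crank '[[0,0,0,0],[0,0,0,0],[0,0,0,0]]' | grep -E "clock|pos|ft"
python3 - <<'E'
from h import *
t=cam('top');s=cam('scene')
for n,c,ax in(('top',t,[.511,.0925]),('scene',s,[.510,.0955])):
  print(n)
  for r in unwrap(c,np.array(ax),zs=(.05,.057,.064,.09),step=2):
    if (n=='top' and 22<r[0]<36) or (n=='scene' and -40<r[0]<-24): print(*r)
g=t['color'].astype(int); 
u=px(t,[[.511,.0925,.017]])[0].astype(int);print(u)
for row in g[u[1]-20:u[1]+21,u[0]-22:u[0]+22]: print(''.join('#' if v[0]-v[2]>45 else '@' if v.max()<70 else '.' for v in row))
print('peg left on table px',((g[...,0]-g[...,2])>45)[220:245,165:205].sum())
for n,p,z in(('timer',[413,185],0),('cup',[452,176],0),('bottle',[203,178],0)): print(n,g[p[1],p[0]])
w=np.zeros(g.shape[:2],np.uint8);w[205:255,385:450]=(g[...,0]-g[...,2]>50)[205:255,385:450]
cn=max(cv2.findContours(w,0,1)[0],key=cv2.contourArea);print(cv2.fitEllipse(cn))
E
```

```text
position: [0.5082, 0.0944, 0.0866]
ft_force: [-1.0, 0.2, -0.2]
position: [0.5111, 0.0936, 0.091]
ft_force: [0.3, 0.5, 0.6]
position: [0.5106, 0.0928, 0.0902]
ft_force: [-0.4, 0.7, -1.3]
grip_width: 0.347
grasp_force: 0.0
position: [0.5119, 0.0936, 0.2473]
ft_force: [0.8, 0.4, 0.1]
clock: 48.27
position: [0.3881, -0.0557, 0.242]
ft_force: [-0.0, -0.1, -0.0]
top
24 [46, 43, 46, 90]
26 [56, 47, 45, 83]
28 [70, 70, 71, 88]
30 [90, 91, 92, 97]
32 [100, 103, 105, 103]
34 [102, 103, 104, 108]
scene
-38 [180, 181, 182, 183]
-36 [176, 176, 177, 182]
-34 [162, 165, 169, 178]
-32 [125, 117, 121, 174]
-30 [89, 81, 79, 174]
-28 [59, 58, 61, 165]
-26 [55, 57, 57, 159]
[258 215]
............................................
............................................
............................................
............................................
..................................#.........
..................................##........
...................................##.......
....................................##......
.....................................##.....
......................
[... 896 characters left out ...]
.....................###..
......................................####..
......................................###...
.....................................####...
....................................####....
......##...........................####.....
.......##.........................####......
........##.......................####.......
.........###...............@@@.######.......
...........###..@......@@@@@@.#####......#.#
............######....@@@.########.......##.
..............##################........###.
peg left on table px 0
timer [189 191 170]
cup [ 6 35 42]
bottle [60 52 38]
((426.5235595703125, 230.86732482910156), (35.06995391845703, 35.582801818847656), 135.71009826660156)
```

The peg lies flat in the jar, the label faces front within about 2°, and the stopper is still upright on the slate.

```bash
python3 -c "
from workcell import manip
print(manip.hand_in())"
```

```text
the job is handed in; nothing more can be done
None
```

Job handed in at 48 s: label faces front within about 2°, stopper upright about 3 mm off the slate's centre, peg in the jar, bystanders not touched; but rocking had turned the jar about 7°, so I rolled it back with the stopper off, I re-leaned the stopper right after a weak first try, and its first landing was about 30 mm off with its last tilt let go, so I regripped and moved it.

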